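Pin the neck press and grease its pivot

TASK

On the green pivot bracket of the guitar-neck press, push the orange-headed hinge pin down through the fork and the arm's lug until its head sits on the fork, and let go of it. Then take the red grease gun out of its stand, press its coupler squarely onto the tilted grease nipple until it snaps over and its mouth comes down on the brass collar, and hold it pressed home there against the nipple's spring: finish while still gripping and pressing it. Leave the other things on the bench alone.

Things in the scene. Friction and masses are not known exactly. Their poses are not given: they have to be found in the camera images.
- bracket: Green bracket fixed to the bench, base plate 110 (x) x 200 (y) x 12 mm, origin under its centre, z up. Clevis at (0, +60) mm: fork cheeks 44 x 40 mm at 12-22 and 38-48 mm height, joined on the -x side; between them the press arm's steel lug, its hole always lined up. The arm (24 mm wide, below 50 mm) runs 160 mm towards +x and may swing. Nipple at (0, -52) mm.
- clevis_hole (a point): Centre of the upper mouth of the fork hole, 48 mm above the bench; axes as the bracket's. Upright through-hole 14 mm across with 1.5 mm chamfers, through upper cheek, lug and lower cheek.
- pin: Hinge pin, 90 g, standing upright, foot down, in a hole of its wooden stand. Steel shank 12 mm across, 34 mm long, foot tapered over 4 mm; above it an orange cylindrical grip head 22 mm across and 24 mm high, 58 mm overall. Origin at the centre of the foot's end, z up to the head.
- pin_head (a point): On the pin's axis, at the underside of its head, 34 mm above the foot. Seated, it meets clevis_hole and the pin hangs by its head.
- pin_stand: Fixed wooden block 60 x 60 x 36 mm, origin under its centre; hole 14.5 mm across and 30 mm deep in the middle of its top, the pin's foot at 6 mm height (the pin must be lifted by 35 mm to be clear).
- gun: Push-type grease gun, 0.28 kg, 131 mm long, upright in its stand, mouth down. Origin at the centre of the mouth's end, z along the gun away from it. Steel coupler 29 mm across up to 35 mm, brass neck 24 mm to 45 mm, red round grip 30 mm across to 123 mm, black cap. The mouth's rounded lip (6 mm deep) opens 16 mm; behind it a 24 mm wide chamber ends 23 mm from the mouth.
- gun_stand: Fixed black block 70 x 70 x 45 mm, origin under its centre; hole 33 mm across and 38 mm deep in the middle of its top, the gun's mouth at 7 mm height (the gun must be lifted by 45 mm to be clear).
- nipple: Grease nipple fixed to the bracket. Origin on top of its brass collar (38 mm across, 48 mm above the bench), z out along its axis, which leans 0.44 rad (25 deg) from vertical to the bracket's -x. Post 13 mm across to 22 mm, sprung plunger 10 mm across to 30 mm, two sprung balls at 12 mm sticking out to 20 mm across. With the gun home its origin and z axis meet these.
- plunger (a joint): How far the nipple's plunger is in, m: 0 free, 0.007 with the gun home. The gun's mouth meets the balls 14 mm above the collar, needs about 7 N to snap over them (done by 5 mm); from 7 mm the plunger's spring pushes the gun back, 3 N at first, 11 N at home.
- jar: Glass storage jar with a steel lid, 80 mm across, 100 mm high, origin under its centre; leave alone.
- can: Spray can, 54 mm across, 160 mm high, origin under its centre; leave alone.
- screwdriver: Yellow-handled screwdriver lying on the bench, along its x; leave alone.
- hammer: Wooden-handled hammer lying on the bench, along its x; leave alone.
- wrench: Steel spanner lying on the bench, along its x; leave alone.
- dish: Steel dish 96 mm across, 28 mm high, origin under its centre; leave alone.
- string_box: Cardboard box 110 x 80 x 22 mm, origin under its centre; leave alone.
Things that resemble listed ones, but are neither listed nor needed, are in the scene too. Leave any blue or white look-alike of the gun alone.

How it is judged:
By the outcome, as a careful person would: the job done as asked, in the order asked, and still so for the second after the job is handed in, while the arm keeps its last pose, push and grip.
It also fails if it takes over 58 s, if anything falls off the work surface, if the arm or the gripper's body presses on something with over 40 N, if the wrist force passes 120 N, or if a joint passes its speed limit or range.

ROBOT

A 6-joint arm with a two-finger parallel gripper is mounted at the origin on the work surface. World frame = base frame: x ahead of the robot, y to its left, z up, the work surface at z = 0. Lengths are in m, angles in rad, forces in N, time in s.
With the tool pointing down it reaches from about 0.35 to 0.925 m from the base axis. Payload 6.4 kg.
Tool frame: the origin (TCP) lies at the very end of the fingers, on their centre line; the grasp point (between the pads) lies 19 mm behind it; z points along the fingers, y is the line along which they close (so a half turn about z gives the same grasp; the last joint's range is limited). The gripper opens to 85 mm and grips with 20 to 120 N. Pads are 22 mm wide; open, the fingers measure 114 mm over their backs; the gripper's body (76 mm by 85 mm) begins 54 mm behind the grasp point. The pads swing forward as they close: fully open they stand 13 mm farther back than shut.
Start: joints at [-1.485, 0.245, 1.558, -0, 1.339, -0.174], TCP at [0.167, -0.628, 0.231] pointing down, gripper open.
Joint ranges: [-3.13, 3.13], [-1.02, 2.26], [0.13, 2.54], [-0.95, 4.09], [0.21, 2.88], [-2.74, 2.74]. Speed limits (rad/s): [2.57, 2.57, 3.14, 3.14, 3.14, 3.14].

INTERFACE

Orientations are given as a unit quaternion [x, y, z, w].
In Python, from plant import get_obs, vision, sign_off gives the robot as it stands. The module is installed in compiled form; this text tells all that it offers.
- The arm moves only by the tool servo_tool, never from a script. Its argument "increments" is a list of rows, each a list of 5 numbers: the gripper command: -1 is fully open, 1 is shut, values between are in proportion, then the shift along the tool's x, y, z each as a share of 0.25 m, from -1 to 1, then the turn about the tool's z as a share of 90 degrees, from -1 to 1. A call has 1 to 5 rows; each row is the pose to reach, as a shift and turn from the pose commanded when the call began, along the tool's axes at that moment; what a row does not reach only later rows make up. A row lasts 1/12 s, in which the tool goes at most 41.7 mm and 7.16 degrees, less where a joint would pass 70% of its speed; a pose out of reach is approached as far as the arm can. A call with a number of a shift or a turn outside -1 to 1 is refused whole. A call with a gripper value outside its range is refused whole. The fingers move at their own pace and stop on an object; the grip force is fixed at half the most. Time passes only in rows, so rows that repeat a pose let the fingers close. It gives the time, the measured TCP pose, the force, the opening and the grip force at its end, in the units of the state.
- get_obs(): the state, without advancing time (a new reading comes with each control period).
- vision.snapshot(name): name is "scene" or "top" or "wrist"; returns the picture (384x512x3 uint8, blue, green, red); there is no depth.
- vision.camera_model(name): a dict with "intrinsics" (3x3 intrinsics, pixels), "world_from_camera" (4x4, takes a point from camera to world coordinates). Camera axes: x right, y up, looking along -z (the intrinsics and any distortion apply to the point x, -y, -z); pixel columns grow to the right and rows downward; lengths in m; the calibration is good to about 2 mm. A picture is of the moment at which its call begins: read the wrist's pose just before it. camera_model takes no time and is no camera call; for the wrist camera it gives the pose at the moment of the call.
- sign_off(): hands the job in; it is judged then, once.
The state is a dict: "time_s": time; "q": joint angles; "qd": joint speeds; "joint_efforts": joint torques, N m; "tcp_pos": TCP position; "ee_rot": TCP orientation; "force": force on the tool from outside, world axes, zero at the start; "ft_torque": the same for the moment, N m; "grip_width": opening from 0.0 (shut) to 1.0 (fully open); "grasp_force": force on a finger pad.
Only numpy, scipy, OpenCV 4.12 (cv2) and the standard library are available. Lean on these libraries where they do the work, as an engineer would, in place of code of your own. Each camera call takes 0.05 s, during which the arm holds its last target. There are 200 camera calls.

## Working session

There is one attempt and no reset: what is moved stays moved. The work goes in short steps, Python scripts to look and compute and a tool call to move; the robot and the scene stay as the last step left them, time stands still between calls to the robot, and variables do not carry over. Pictures are saved under pics/ and viewed, at most 10 in all, crops included, and the job is handed in when it is done.

Besides the shell and the picture viewer there is one more tool, called after "Call:" as a command line: name --pt "numbers of a row" for each row, then --argument value for the rest. servo_tool: Moves the arm, as the interface text tells. Its arguments: {"type":"object","properties":{"increments":{"type":"array"}},"required":["increments"]}

```bash
mkdir -p pics; ls; cat > h.py <<'E'
import numpy as np, cv2
from plant import get_obs, vision, sign_off
def snap(n,f):
    M=vision.camera_model(n); im=vision.snapshot(n); cv2.imwrite(f'pics/{f}.png',im); np.savez(f'pics/{f}.npz',K=M['intrinsics'],T=M['world_from_camera']); return im
def px2w(f,u,v,z):
    d=np.load(f'pics/{f}.npz');K,T=d['K'],d['T']
    r=np.linalg.inv(K)@[u,v,1]; r=T[:3,:3]@[r[0],-r[1],-r[2]]; o=T[:3,3]
    return o+r*(z-o[2])/r[2]
def w2px(f,p):
    d=np.load(f'pics/{f}.npz');K,T=d['K'],d['T']
    c=T[:3,:3].T@(np.array(p)-T[:3,3]); q=K@[c[0],-c[1],-c[2]]; return q[:2]/q[2]
E
python3 - <<'E'
from h import *
print(get_obs()); print(vision.camera_model('top')); print(vision.camera_model('scene')); print(vision.camera_model('wrist'))
a=snap('top','top0'); b=snap('scene','scene0')
cv2.imwrite('pics/top0b.png',cv2.resize(a,(800,600),interpolation=2)); cv2.imwrite('pics/scene0b.png',cv2.resize(b,(800,600),interpolation=2))
E
```

```text
pics
{'time_s': 0.0, 'q': array([-1.48510388e+00,  2.45816144e-01,  1.55902842e+00,  4.89023265e-05,
        1.33870072e+00, -1.74082136e-01]), 'qd': array([-0.00181553, -0.0009983 , -0.00283615, -0.0004049 , -0.00111921,
       -0.00093059]), 'joint_efforts': array([-1.67166390e-04, -4.29513466e+01, -3.26128757e+01, -1.46249190e-04,
        5.40667985e-03,  3.33553260e-05]), 'tcp_pos': array([ 0.16694074, -0.62761505,  0.23017126]), 'ee_rot': array([ 9.91576757e-01,  1.29516724e-01,  6.69009367e-05, -9.74312509e-04]), 'force': array([ 0.12768887,  1.3343014 , -0.34220848]), 'ft_torque': array([0.02230333, 0.06061037, 0.01190548]), 'grasp_force': 0.0, 'grip_width': 1.0007698062230226}
{'intrinsics': array([[386.36175942,   0.        , 252.3165763 ],
       [  0.        , 386.36175942, 196.47250391],
       [  0.        ,   0.        ,   1.        ]]), 'world_from_camera': array([[-0.0266249 ,  0.99867044, -0.04414152,  0.48968759],
       [-0.99939165, -0.02559713,  0.02368771,  0.05029601],
       [ 0.02252632,  0.04474535,  0.99874442,  1.15056197],
       [ 0.        ,  0.        
[... 204 characters left out ...]
rld_from_camera': array([[ 0.5134666 , -0.52499412,  0.67877332,  1.43098858],
       [ 0.8578899 ,  0.33195751, -0.39221057, -0.48103608],
       [-0.01941566,  0.78369981,  0.62083625,  0.87246755],
       [ 0.        ,  0.        ,  0.        ,  1.        ]])}
{'intrinsics': array([[269.72375003,   0.        , 253.12428656],
       [  0.        , 269.72375003, 193.36494923],
       [  0.        ,   0.        ,   1.        ]]), 'world_from_camera': array([[ 0.25651084,  0.9197693 ,  0.29702967,  0.24322876],
       [-0.96654072,  0.2444512 ,  0.07773451, -0.60792281],
       [-0.00111144, -0.30703102,  0.95169886,  0.37376721],
       [ 0.        ,  0.        ,  0.        ,  1.        ]])}
```

View pics/top0b.png

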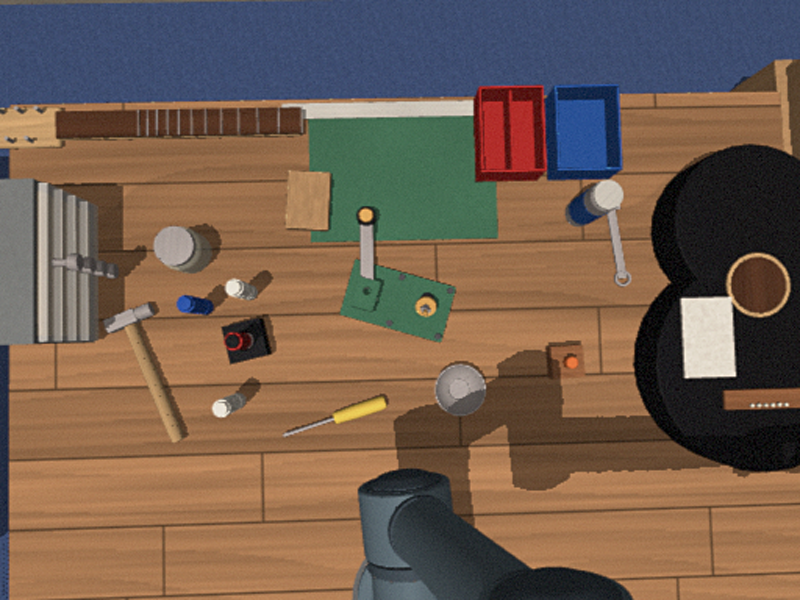

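View pics/scene0b.png

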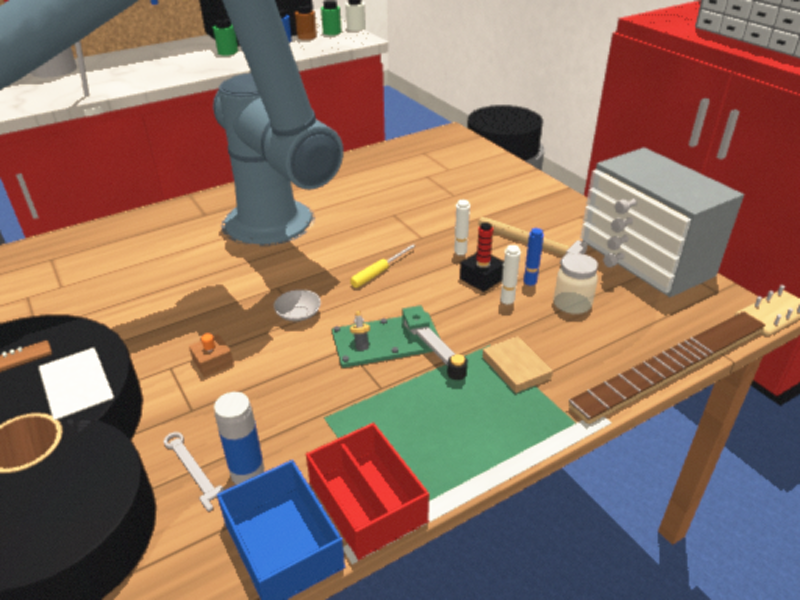

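```bash
python3 - <<'E'
from h import *
s=1.5625
for n,u,v,z in [('pinhead',571,362,.064),('gunbottomstand c',246,340,.045),('guncap',238,341,.138),('hole',367,291,.048),('nip',426,306,.06),('c1',359,259,.012),('c2',455,289,.012),('c3',437,341,.012),('c4',341,312,.012),('armend',366,214,.05),('white1',234,288,.131),('white2',221,408,.131),('blue',184,303,.131),('jar',175,246,.1),('dish',460,389,.028)]:
    print(n,px2w('top0',u/s,v/s,z).round(3))
E
```

```text
pinhead [ 0.43  -0.292  0.064]
gunbottomstand c [0.485 0.295 0.045]
guncap [0.484 0.288 0.138]
hole [0.569 0.073 0.048]
nip [ 0.538 -0.033  0.06 ]
c1 [0.633 0.088 0.012]
c2 [ 0.571 -0.093  0.012]
c3 [ 0.474 -0.056  0.012]
c4 [0.533 0.124 0.012]
armend [0.711 0.071 0.05 ]
white1 [0.574 0.295 0.131]
white2 [0.374 0.32  0.131]
blue [0.55  0.379 0.131]
jar [0.652 0.403 0.1  ]
dish [ 0.384 -0.094  0.028]
```

Call:
servo_tool --pt "-1 0.17 -0.13 0 0" --pt "-1 0.34 -0.26 0 0" --pt "-1 0.5 -0.38 0 0" --pt "-1 0.64 -0.49 0 0" --pt "-1 0.64 -0.49 0 0"

```text
time_s: 0.52
tcp_pos: [0.2912, -0.4662, 0.2306]
ee_rot: [0.992, 0.13, 0.0, -0.001]
force: [0.2, -0.3, -0.6]
grip_width: 1.0
grasp_force: 0.0
```

Call:
servo_tool --pt "-1 0.16 -0.12 0 0.08" --pt "-1 0.32 -0.25 0 0.16" --pt "-1 0.48 -0.37 0.05 0.24" --pt "-1 0.62 -0.48 0.1 0.31" --pt "-1 0.66 -0.51 0.15 0.37"

```text
time_s: 0.93
tcp_pos: [0.4076, -0.3161, 0.202]
ee_rot: [0.987, -0.161, 0.001, 0.001]
force: [0.7, -1.2, -0.4]
grip_width: 1.002
grasp_force: 0.0
```

```bash
cat >> h.py <<'E'
from scipy.spatial.transform import Rotation as R
def plan(x,y,z,yaw=None):
    o=get_obs(); p=o['tcp_pos']; M=R.from_quat(o['ee_rot']).as_matrix()
    y0=np.arctan2(M[1,0],M[0,0]); d=M.T@(np.array([x,y,z])-p)
    t=0 if yaw is None else -((yaw-y0+np.pi)%(2*np.pi)-np.pi)/(np.pi/2)
    print('t',round(o['time_s'],2),'tcp',p.round(4),'yaw',y0.round(4),'F',o['force'].round(1),'gw',round(o['grip_width'],3),'gf',round(o['grasp_force'],1),'q1,6',o['q'][[0,5]].round(2),'share',(d/.25).round(4),'turn',round(t,3))
E
python3 - <<'E'
from h import *
plan(.43,-.292,.18,-.323)
im=snap('wrist','w1'); cv2.imwrite('pics/w1b.png',cv2.resize(im,(800,600),interpolation=2))
print(w2px('w1',[.43,-.292,.064])*1.5625)
E
```

```text
t 0.93 tcp [ 0.4076 -0.3161  0.202 ] yaw -0.3232 F [ 0.7 -1.2 -0.4] gw 1.002 gf 0.0 q1,6 [-0.88  1.01] share [ 0.0542 -0.1202  0.0878] turn -0.0
[350.74242563 267.30785049]
```

View pics/w1b.png

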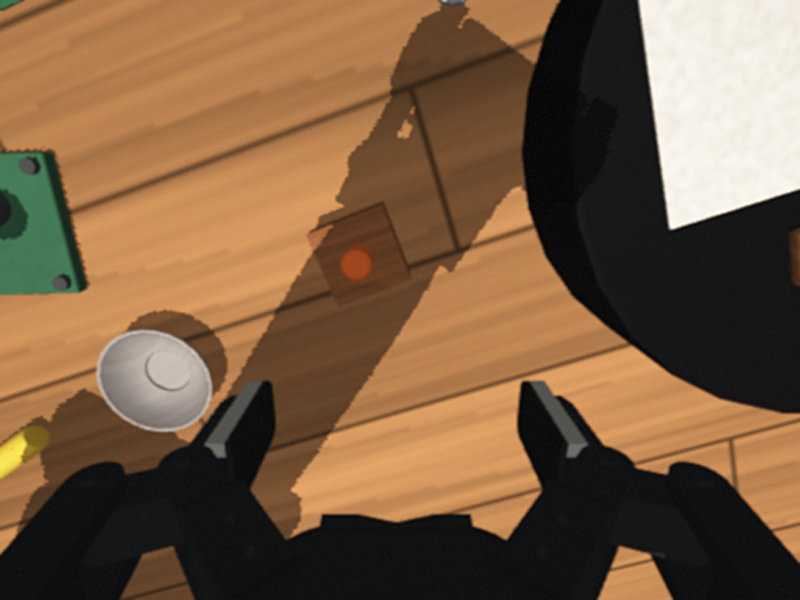

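```bash
python3 - <<'E'
from h import *
p=px2w('w1',356/1.5625,263/1.5625,.064); print(p)
plan(p[0],p[1],.10); plan(p[0],p[1],.043)
E
```

```text
[ 0.43167526 -0.29644208  0.064     ]
t 0.98 tcp [ 0.4088 -0.3096  0.1974] yaw -0.3245 F [ 0.8  5.7 -2.7] gw 0.999 gf 0.0 q1,6 [-0.87  1.02] share [ 0.0709 -0.0766  0.3898] turn 0
t 0.98 tcp [ 0.4088 -0.3096  0.1974] yaw -0.3245 F [ 0.8  5.7 -2.7] gw 0.999 gf 0.0 q1,6 [-0.87  1.02] share [ 0.0716 -0.0752  0.6178] turn 0
```

Call:
servo_tool --pt "-0.4 0.05 -0.06 0.15 0" --pt "-0.3 0.05 -0.06 0.3 0" --pt "-0.2 0.05 -0.06 0.36 0" --pt "-0.2 0.05 -0.06 0.36 0"

```text
time_s: 1.32
tcp_pos: [0.4204, -0.3035, 0.1059]
ee_rot: [0.987, -0.158, -0.004, -0.003]
force: [-0.6, 0.5, 0.9]
grip_width: 0.599
grasp_force: 0.0
```

```bash
python3 - <<'E'
from h import *
plan(.4317,-.2964,.043)
im=snap('wrist','w2'); cv2.imwrite('pics/w2b.png',im)
plan(.4317,-.2964,.043)
hsv=cv2.cvtColor(im,cv2.COLOR_BGR2HSV); m=cv2.inRange(hsv,(3,170,120),(14,255,255)); n,l,s,c=cv2.connectedComponentsWithStats(m)
for i in range(1,n):
  if s[i][4]>100: print(s[i],c[i],px2w('w2',*c[i],.064))
E
```

```text
t 1.32 tcp [ 0.4204 -0.3035  0.1059] yaw -0.3164 F [-0.6  0.5  0.9] gw 0.599 gf 0.0 q1,6 [-0.84  1.04] share [ 0.0365 -0.0399  0.2513] turn 0
t 1.37 tcp [ 0.4216 -0.3053  0.1087] yaw -0.317 F [0.7 0.8 0.6] gw 0.603 gf 0.0 q1,6 [-0.84  1.04] share [ 0.0285 -0.0457  0.2629] turn 0
[224 186  30  36 851] [238.79553467 204.13278496] [ 0.43361684 -0.29696249  0.064     ]
```

View pics/w2b.png

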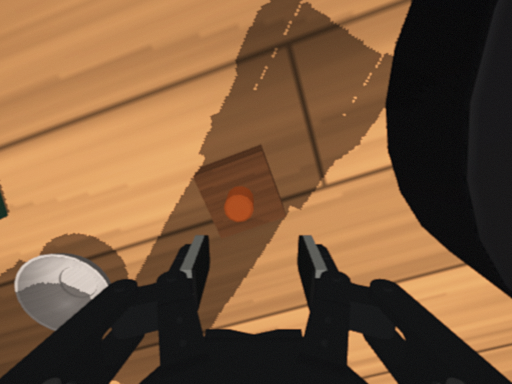

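Call:
servo_tool --pt "-0.2 0.03 -0.046 0.03 0" --pt "-0.2 0.03 -0.046 0.12 0" --pt "-0.2 0.03 -0.046 0.2 0" --pt "-0.2 0.03 -0.046 0.2 0" --pt "-0.2 0.03 -0.046 0.2 0"

```text
time_s: 1.78
tcp_pos: [0.4337, -0.2988, 0.0619]
ee_rot: [0.987, -0.158, 0.0, 0.0]
force: [-0.3, 0.3, 0.2]
grip_width: 0.604
grasp_force: 0.0
```

```bash
python3 - <<'E'
from h import *
plan(.432,-.297,.043,-.323)
E
```

```text
t 1.78 tcp [ 0.4337 -0.2988  0.0619] yaw -0.3178 F [-0.3  0.3  0.2] gw 0.604 gf 0.0 q1,6 [-0.82  1.07] share [-0.0085 -0.0046  0.0756] turn 0.003
```

Call:
servo_tool --pt "-0.2 -0.008 -0.005 0.04 0.003" --pt "-0.2 -0.008 -0.005 0.075 0.003" --pt "-0.2 -0.008 -0.005 0.075 0.003" --pt "1 -0.008 -0.005 0.075 0.003" --pt "1 -0.008 -0.005 0.075 0.003"

```text
time_s: 2.2
tcp_pos: [0.4322, -0.2966, 0.0425]
ee_rot: [0.987, -0.16, 0.0, 0.0]
force: [-0.0, -0.1, -0.3]
grip_width: 0.328
grasp_force: 0.0
```

Call:
servo_tool --pt "1 0 0 0 0" --pt "1 0 0 0 0" --pt "1 0 0 0 0"

```text
time_s: 2.45
tcp_pos: [0.4324, -0.2967, 0.0429]
ee_rot: [0.987, -0.16, 0.0, 0.0]
force: [0.0, 0.8, 3.4]
grip_width: 0.229
grasp_force: 58.7
```

```bash
python3 - <<'E'
from h import *
plan(.432,-.297,.13,-.323)
E
```

```text
t 2.45 tcp [ 0.4324 -0.2967  0.0429] yaw -0.3221 F [0.  0.8 3.4] gw 0.229 gf 58.7 q1,6 [-0.82  1.07] share [-0.0007  0.0016 -0.3486] turn 0.001
```

Call:
servo_tool --pt "1 0 0 -0.1 0" --pt "1 0 0 -0.2 0" --pt "1 0 0 -0.3 0" --pt "1 0 0 -0.36 0" --pt "1 0 -0.06 -0.36 0"

```text
time_s: 2.87
tcp_pos: [0.4384, -0.2856, 0.1367]
ee_rot: [0.987, -0.161, 0.003, 0.003]
force: [0.0, -0.0, -0.1]
grip_width: 0.228
grasp_force: 59.7
```

Call:
servo_tool --pt "1 -0.02 -0.16 0 0" --pt "1 -0.04 -0.32 0 0" --pt "1 -0.06 -0.48 0 0" --pt "1 -0.08 -0.64 0 0" --pt "1 -0.08 -0.76 0 0"

```text
time_s: 3.28
tcp_pos: [0.4772, -0.0927, 0.1318]
ee_rot: [0.987, -0.16, -0.0, -0.0]
force: [1.0, 0.5, -0.2]
grip_width: 0.23
grasp_force: 59.6
```

Call:
servo_tool --pt "1 -0.02 -0.16 0 0" --pt "1 -0.04 -0.32 0 0" --pt "1 -0.06 -0.48 0 0" --pt "1 -0.08 -0.64 0 0" --pt "1 -0.08 -0.76 0 0"

```text
time_s: 3.7
tcp_pos: [0.5185, 0.094, 0.132]
ee_rot: [0.987, -0.159, -0.0, -0.0]
force: [1.4, -0.6, -1.6]
grip_width: 0.228
grasp_force: 59.7
```

Call:
servo_tool --pt "1 0 0 0 0" --pt "1 0 0 0 0"

```text
time_s: 3.87
tcp_pos: [0.519, 0.0923, 0.132]
ee_rot: [0.987, -0.159, -0.0, 0.0]
force: [-0.5, -0.7, -0.6]
grip_width: 0.231
grasp_force: 59.7
```

```bash
python3 - <<'E'
from h import *
im=snap('wrist','w3'); cv2.imwrite('pics/w3b.png',cv2.resize(im,(800,600),interpolation=2))
plan(.57,.073,.13,-.323)
print(w2px('w3',[.57,.073,.048])*1.5625)
E
```

```text
t 3.92 tcp [0.5188 0.0912 0.1319] yaw -0.3208 F [-0.1 -0.1 -0.8] gw 0.231 gf 59.7 q1,6 [-0.04  1.85] share [0.2174 0.0046 0.0073] turn 0.001
[399.08209965 214.53616299]
```

View pics/w3b.png

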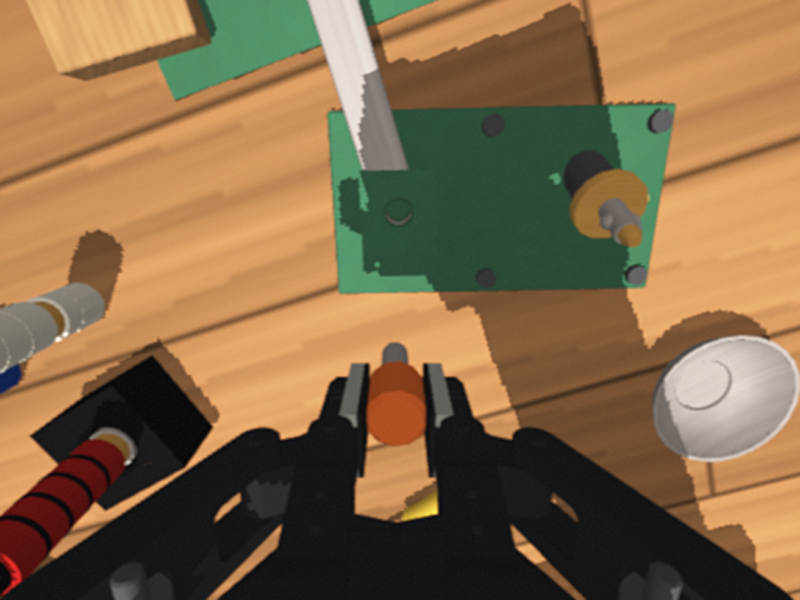

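```bash
python3 - <<'E'
from h import *
s=1.5625
im=cv2.imread('pics/w3.png')
a=cv2.resize(im[105:165,205:305],(800,480),interpolation=cv2.INTER_CUBIC)
b=cv2.resize(im[205:295,225:285],(400,600),interpolation=cv2.INTER_CUBIC)
cv2.imwrite('pics/w3c.png',np.hstack([cv2.resize(a,(480,288)),cv2.resize(b,(192,288))]))
o=get_obs(); t=o['tcp_pos']
for z in (.021,-.003,-.036): print(z,w2px('w3',t+[0,0,z])*s)
print(px2w('w3',398.5/s,211/s,.048), px2w('w3',609/s,204/s,.048))
E
```

```text
0.021 [397.8536887  413.94165319]
-0.003 [397.46440146 379.36958768]
-0.036 [397.07789398 345.04438786]
[0.57185127 0.07271797 0.048     ] [ 0.54040977 -0.03389274  0.048     ]
```

View pics/w3c.png

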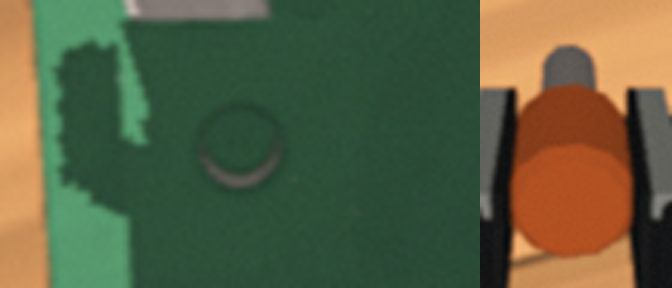

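```bash
python3 - <<'E'
from h import *
plan(.573,.0717,.095,-.323)
E
```

```text
t 3.92 tcp [0.5188 0.0912 0.1319] yaw -0.3208 F [-0.1 -0.1 -0.8] gw 0.231 gf 59.7 q1,6 [-0.04  1.85] share [0.2305 0.0056 0.1473] turn 0.001
```

Call:
servo_tool --pt "1 0.1 0.003 0.02 0.001" --pt "1 0.2 0.005 0.06 0.001" --pt "1 0.23 0.006 0.12 0.001" --pt "1 0.23 0.006 0.155 0.001" --pt "1 0.23 0.006 0.155 0.001"

```text
time_s: 4.33
tcp_pos: [0.5709, 0.0701, 0.0907]
ee_rot: [0.987, -0.162, -0.003, 0.0]
force: [-0.4, 0.3, -2.0]
grip_width: 0.232
grasp_force: 59.7
```

```bash
python3 - <<'E'
from h import *
im=snap('wrist','w4'); cv2.imwrite('pics/w4b.png',cv2.resize(im[80:305,105:405],(800,600),interpolation=cv2.INTER_CUBIC))
plan(.573,.0717,.051,-.323)
E
```

```text
t 4.38 tcp [0.5713 0.0705 0.0918] yaw -0.3252 F [-0.2 -0.2 -1.3] gw 0.234 gf 59.7 q1,6 [-0.07  1.82] share [ 0.0058 -0.0068  0.1633] turn -0.001
```

View pics/w4b.png

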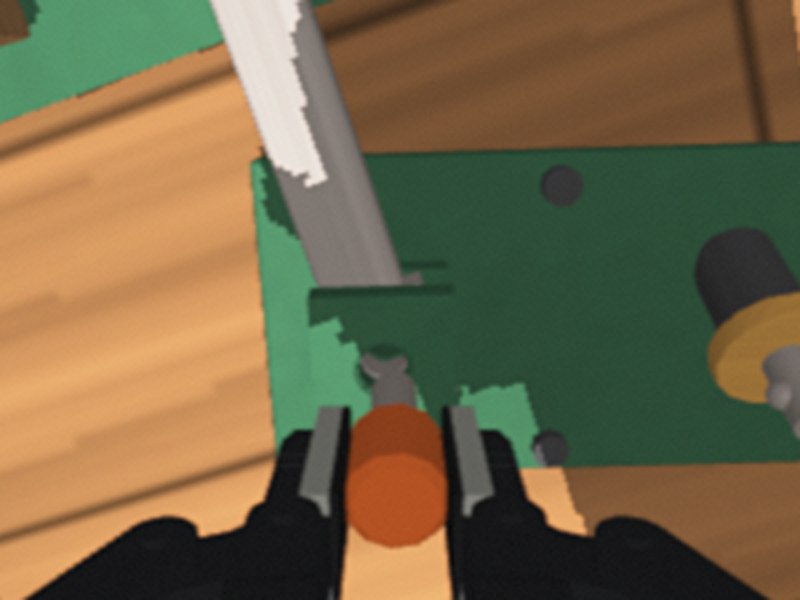

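```bash
python3 - <<'E'
from h import *
t=np.array([.5709,.0701,.0907])
f=lambda p:((w2px('w4',p)-[105,80])*2.6667).round(1)
t2=np.array([.5713,.0705,.0918])
for T in (t,t2): print(f(T+[0,0,.021]),f(T-[0,0,.037]),f([T[0],T[1],.048]))
print(f([.573,.0717,.048]), f([.5714,.0727,.048]))
for u,v in ((383,362),(383,368)): print(px2w('w4',u/2.6667+105,v/2.6667+80,.048))
E
```

```text
[394.  494.7] [393.9 374.2] [393.8 365.9]
[391.4 496.8] [392. 375.] [392.  365.1]
[386. 361.] [384.5 367.1]
[0.57298708 0.07259448 0.048     ]
[0.57126588 0.07318691 0.048     ]
```

Call:
servo_tool --pt "1 0.003 -0.005 0 0" --pt "1 0.003 -0.005 0 0"

```text
time_s: 4.55
tcp_pos: [0.5743, 0.0723, 0.0943]
ee_rot: [0.987, -0.161, 0.001, -0.0]
force: [0.1, -0.3, -1.4]
grip_width: 0.23
grasp_force: 59.7
```

```bash
python3 - <<'E'
from h import *
plan(.5733,.0724,.051,-.323)
E
```

```text
t 4.55 tcp [0.5743 0.0723 0.0943] yaw -0.3237 F [ 0.1 -0.3 -1.4] gw 0.23 gf 59.7 q1,6 [-0.07  1.82] share [-0.004   0.0009  0.1732] turn -0.0
```

Descend gently to part insertion.

Call:
servo_tool --pt "1 -0.003 0 0.02 0" --pt "1 -0.003 0 0.035 0" --pt "1 -0.003 0 0.05 0" --pt "1 -0.003 0 0.065 0" --pt "1 -0.003 0 0.08 0"

```text
time_s: 4.97
tcp_pos: [0.5734, 0.0726, 0.073]
ee_rot: [0.987, -0.161, -0.0, -0.0]
force: [-0.3, -0.2, -1.8]
grip_width: 0.231
grasp_force: 59.7
```

```bash
python3 - <<'E'
from h import *
plan(.5733,.0724,.051,-.323)
E
```

```text
t 4.97 tcp [0.5734 0.0726 0.073 ] yaw -0.3236 F [-0.3 -0.2 -1.8] gw 0.231 gf 59.7 q1,6 [-0.07  1.82] share [-0.0001  0.0008  0.088 ] turn -0.0
```

Call:
servo_tool --pt "1 0 0 0.02 0" --pt "1 0 0 0.04 0" --pt "1 0 0 0.06 0" --pt "1 0 0 0.075 0" --pt "1 0 0 0.085 0"

```text
time_s: 5.38
tcp_pos: [0.5732, 0.0725, 0.0514]
ee_rot: [0.987, -0.161, -0.0, 0.0]
force: [0.3, 0.2, -0.9]
grip_width: 0.225
grasp_force: 59.7
```

Call:
servo_tool --pt "1 0 0 0.005 0" --pt "1 0 0 0.005 0"

```text
time_s: 5.55
tcp_pos: [0.5737, 0.0725, 0.0512]
ee_rot: [0.987, -0.161, -0.0, 0.0]
force: [0.3, -0.6, -1.2]
grip_width: 0.229
grasp_force: 59.7
```

Push a bit further until contact.

Call:
servo_tool --pt "1 0 0 0.006 0" --pt "1 0 0 0.012 0" --pt "1 0 0 0.012 0"

```text
time_s: 5.8
tcp_pos: [0.574, 0.0725, 0.0508]
ee_rot: [0.987, -0.161, -0.001, 0.0]
force: [-10.9, 0.2, 19.1]
grip_width: 0.233
grasp_force: 61.8
```

Call:
servo_tool --pt "1 0 0 -0.008 0" --pt "-0.3 0 0 -0.008 0" --pt "-0.3 0 0 -0.008 0" --pt "-0.3 0 0 -0.008 0" --pt "-0.3 0 0 -0.008 0"

```text
time_s: 6.22
tcp_pos: [0.5735, 0.0725, 0.0497]
ee_rot: [0.987, -0.161, -0.0, -0.0]
force: [-0.2, 1.3, 0.1]
grip_width: 0.65
grasp_force: 0.0
```

Call:
servo_tool --pt "-0.3 0 0 -0.1 0" --pt "-0.3 0 0 -0.25 0" --pt "-0.3 0 0 -0.4 0" --pt "-0.3 0 0 -0.55 0" --pt "-0.3 0 0 -0.6 0"

```text
time_s: 6.63
tcp_pos: [0.5766, 0.0723, 0.2065]
ee_rot: [0.987, -0.161, 0.005, -0.0]
force: [0.0, -0.4, 1.3]
grip_width: 0.649
grasp_force: 0.0
```

```bash
python3 - <<'E'
from h import *
a=snap('scene','scene1'); plan(.45,.2,.2,-.323)
b=snap('top','top1'); s=2.6
def crop(im,f,p,w,h):
    u,v=w2px(f,p).astype(int); return cv2.resize(im[max(v-h,0):v+h,u-w:u+w],(400,400*h//w),interpolation=cv2.INTER_CUBIC),(u-w,max(v-h,0))
c1,o1=crop(a,'scene1',[.56,.03,.05],50,60); c2,o2=crop(b,'top1',[.485,.295,.1],50,60); print(o1,o2)
cv2.imwrite('pics/chk.png',np.hstack([c1,c2]))
E
```

```text
t 6.68 tcp [0.577  0.0723 0.207 ] yaw -0.3237 F [1.2 0.1 1.6] gw 0.652 gf 0.0 q1,6 [-0.07  1.82] share [-0.6445 -0.3225  0.022 ] turn -0.0
(np.int64(201), np.int64(144)) (np.int64(103), np.int64(157))
```

View pics/chk.png

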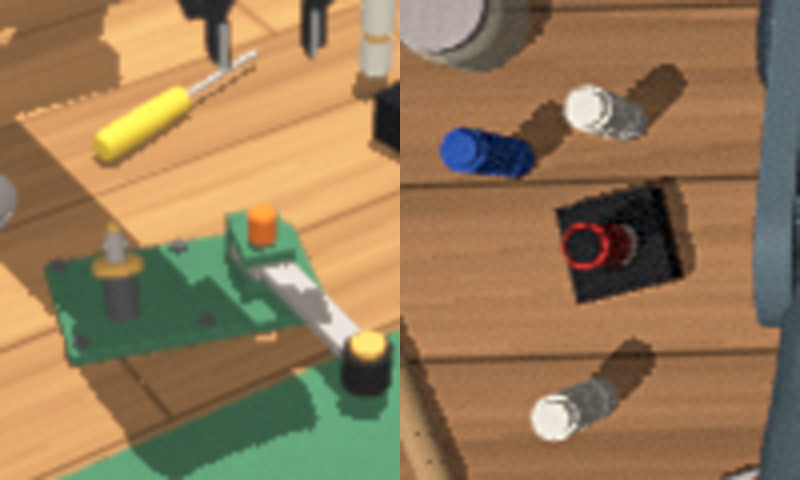

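Call:
servo_tool --pt "-0.3 -0.12 -0.11 0 -0.08" --pt "-0.3 -0.24 -0.22 0 -0.16" --pt "-0.3 -0.36 -0.33 0 -0.24" --pt "-0.3 -0.46 -0.43 0 -0.32" --pt "-0.3 -0.56 -0.52 0 -0.4"

```text
time_s: 7.15
tcp_pos: [0.4799, 0.2415, 0.1974]
ee_rot: [0.988, 0.153, -0.002, 0.0]
force: [0.3, 0.4, -0.4]
grip_width: 0.649
grasp_force: 0.0
```

Call:
servo_tool --pt "-0.3 0 0 0 -0.08" --pt "-0.3 0 0 0 -0.16" --pt "-0.3 0 0 0 -0.24" --pt "-0.3 0 0 0 -0.32" --pt "-0.3 0 0 0 -0.4"

```text
time_s: 7.57
tcp_pos: [0.4808, 0.2401, 0.1972]
ee_rot: [0.893, 0.45, -0.002, -0.0]
force: [-0.3, -0.6, -0.3]
grip_width: 0.653
grasp_force: 0.0
```

Call:
servo_tool --pt "-0.3 0 0 0 -0.08" --pt "-0.3 0 0 0 -0.16" --pt "-0.3 0 0 0 -0.24" --pt "-0.3 0 0 0 -0.32" --pt "-0.3 0 0 0 -0.4"

```text
time_s: 7.98
tcp_pos: [0.4809, 0.2399, 0.1972]
ee_rot: [0.712, 0.702, -0.002, -0.001]
force: [-0.5, -0.4, -0.6]
grip_width: 0.653
grasp_force: 0.0
```

Call:
servo_tool --pt "-0.3 0 0 0 -0.08" --pt "-0.3 0 0 0 -0.16" --pt "-0.3 0 0 0 -0.24" --pt "-0.3 0 0 0 -0.32" --pt "-0.3 0 0 0 -0.4"

```text
time_s: 8.4
tcp_pos: [0.4809, 0.2399, 0.1972]
ee_rot: [0.461, 0.887, -0.001, -0.002]
force: [-0.9, 0.3, 0.3]
grip_width: 0.645
grasp_force: 0.0
```

Call:
servo_tool --pt "-0.3 0 0 0 -0.08" --pt "-0.3 0 0 0 -0.16" --pt "-0.3 0 0 0 -0.24" --pt "-0.3 0 0 0 -0.32" --pt "-0.3 0 0 0 -0.4"

```text
time_s: 8.82
tcp_pos: [0.4809, 0.2399, 0.1972]
ee_rot: [0.166, 0.986, -0.001, -0.002]
force: [0.3, 0.4, -0.3]
grip_width: 0.651
grasp_force: 0.0
```

Call:
servo_tool --pt "-0.3 0 0 0 0" --pt "-0.3 0 0 0 0"

```text
time_s: 8.98
tcp_pos: [0.4813, 0.24, 0.198]
ee_rot: [0.171, 0.985, -0.001, -0.002]
force: [-0.3, -0.2, -0.2]
grip_width: 0.65
grasp_force: 0.0
```

```bash
python3 - <<'E'
from h import *
p=px2w('top1',149.5,218,.138);print(p)
plan(p[0],p[1],.2,2.819)
im=snap('wrist','w5'); cv2.imwrite('pics/w5b.png',cv2.resize(im,(800,600),interpolation=2))
print(w2px('w5',p)*1.5625, w2px('w5',[p[0],p[1],.045])*1.5625)
E
```

```text
[0.4852466  0.29527693 0.138     ]
t 8.98 tcp [0.4813 0.24   0.198 ] yaw 2.7981 F [-0.3 -0.2 -0.2] gw 0.65 gf 0.0 q1,6 [ 0.25 -0.98] share [ 0.0594  0.2135 -0.0083] turn -0.013
[501.99771612 298.4215761 ] [471.06737755 259.84955887]
```

View pics/w5b.png

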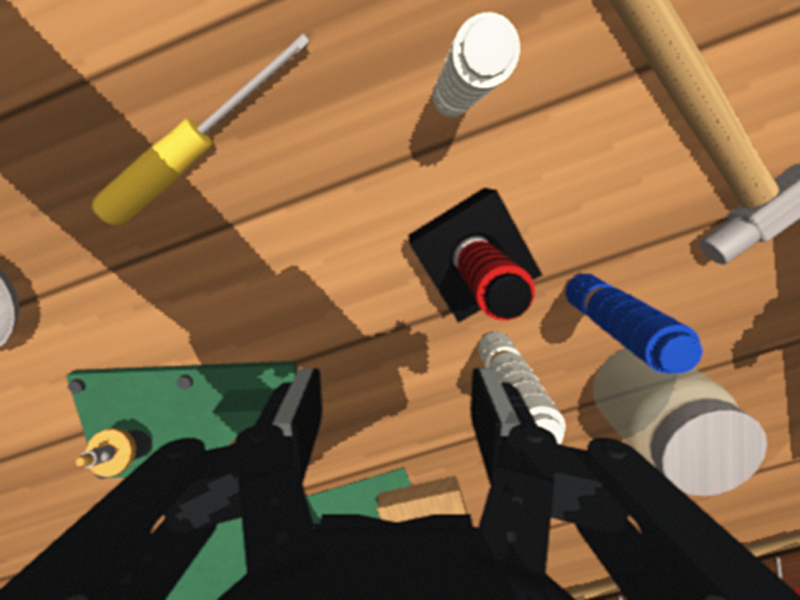

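```bash
python3 - <<'E'
from h import *
p=px2w('w5',506/1.5625,295/1.5625,.138);print(p)
plan(p[0],p[1],.165,2.819);plan(p[0],p[1],.088,2.819)
E
```

```text
[0.48417652 0.29765609 0.138     ]
t 9.03 tcp [0.4815 0.24   0.1984] yaw 2.7982 F [-0.5  0.4 -0.3] gw 0.652 gf 0.0 q1,6 [ 0.25 -0.98] share [0.067  0.2209 0.1333] turn -0.013
t 9.03 tcp [0.4815 0.24   0.1984] yaw 2.7982 F [-0.5  0.4 -0.3] gw 0.652 gf 0.0 q1,6 [ 0.25 -0.98] share [0.0664 0.2213 0.4413] turn -0.013
```

Call:
servo_tool --pt "-0.3 0.03 0.1 0 -0.013" --pt "-0.3 0.067 0.22 0 -0.013" --pt "-0.3 0.067 0.22 0.04 -0.013" --pt "-0.3 0.067 0.22 0.1 -0.013" --pt "-0.3 0.067 0.22 0.1 -0.013"

```text
time_s: 9.45
tcp_pos: [0.4826, 0.2972, 0.1712]
ee_rot: [0.16, 0.987, -0.002, -0.003]
force: [-1.2, 0.1, -0.6]
grip_width: 0.648
grasp_force: 0.0
```

```bash
python3 - <<'E'
from h import *
plan(.4845,.297,.088,2.819)
E
```

```text
t 9.45 tcp [0.4826 0.2972 0.1712] yaw 2.8206 F [-1.2  0.1 -0.6] gw 0.648 gf 0.0 q1,6 [ 0.35 -0.9 ] share [-0.0091  0.003   0.3328] turn 0.001
```

Call:
servo_tool --pt "-0.3 -0.008 0.003 0.1 0" --pt "-0.3 -0.008 0.003 0.2 0" --pt "-0.3 -0.008 0.003 0.3 0" --pt "-0.3 -0.008 0.003 0.333 0" --pt "-0.3 -0.008 0.003 0.333 0"

```text
time_s: 9.87
tcp_pos: [0.485, 0.2967, 0.0891]
ee_rot: [0.16, 0.987, -0.001, -0.003]
force: [-0.3, -0.2, 0.3]
grip_width: 0.651
grasp_force: 0.0
```

Call:
servo_tool --pt "1 0 0 0 0" --pt "1 0 0 0 0" --pt "1 0 0 0 0" --pt "1 0 0 0 0" --pt "1 0 0 0 0"

```text
time_s: 10.28
tcp_pos: [0.4883, 0.2983, 0.0939]
ee_rot: [0.159, 0.987, 0.001, 0.002]
force: [-1.0, -0.7, 5.8]
grip_width: 0.332
grasp_force: 59.1
```

```bash
python3 - <<'E'
from h import *
plan(.4845,.297,.16,2.819)
E
```

```text
t 10.28 tcp [0.4883 0.2983 0.0939] yaw 2.8217 F [-1.  -0.7  5.8] gw 0.332 gf 59.1 q1,6 [ 0.35 -0.9 ] share [ 0.0121 -0.009  -0.2644] turn 0.002
```

Call:
servo_tool --pt "1 0 0 -0.05 0" --pt "1 0 0 -0.14 0" --pt "1 0 0 -0.24 0" --pt "1 0 0 -0.32 0" --pt "1 0 0 -0.32 0"

```text
time_s: 10.7
tcp_pos: [0.4893, 0.2988, 0.1771]
ee_rot: [0.159, 0.987, 0.002, 0.004]
force: [0.4, 0.6, -0.7]
grip_width: 0.342
grasp_force: 60.7
```

```bash
python3 - <<'E'
from h import *
plan(.49,.10,.17,2.819)
im=snap('wrist','w6')
plan(.49,.10,.17,2.819)
E
```

```text
t 10.7 tcp [0.4893 0.2988 0.1771] yaw 2.8219 F [ 0.4  0.6 -0.7] gw 0.342 gf 60.7 q1,6 [ 0.35 -0.9 ] share [-0.2524 -0.7543  0.0258] turn 0.002
t 10.75 tcp [0.4881 0.2983 0.1743] yaw 2.8218 F [-0.9  1.4 -3.2] gw 0.334 gf 60.6 q1,6 [ 0.35 -0.9 ] share [-0.2564 -0.7508  0.016 ] turn 0.002
```

```bash
python3 - <<'E'
from h import *
plan(.5317,.0862,.17,2.819)
E
```

```text
t 10.75 tcp [0.4881 0.2983 0.1743] yaw 2.8218 F [-0.9  1.4 -3.2] gw 0.334 gf 60.6 q1,6 [ 0.35 -0.9 ] share [-0.4321 -0.7507  0.0167] turn 0.002
```

Call:
servo_tool --pt "1 -0.06 -0.12 0 0.002" --pt "1 -0.15 -0.27 0 0.002" --pt "1 -0.24 -0.42 0 0.002" --pt "1 -0.33 -0.57 0 0.002" --pt "1 -0.42 -0.72 0 0.002"

```text
time_s: 11.17
tcp_pos: [0.5266, 0.1003, 0.1695]
ee_rot: [0.161, 0.987, -0.0, -0.002]
force: [0.9, 0.5, -3.8]
grip_width: 0.336
grasp_force: 60.6
```

Call:
servo_tool --pt "1 0 -0.02 0 0" --pt "1 0 -0.02 0 0" --pt "1 0 -0.02 0 0"

```text
time_s: 11.42
tcp_pos: [0.5254, 0.0973, 0.17]
ee_rot: [0.161, 0.987, 0.0, -0.002]
force: [-0.3, 0.3, -2.8]
grip_width: 0.335
grasp_force: 60.8
```

```bash
python3 - <<'E'
from h import *
im=snap('wrist','w7'); plan(.5317,.0862,.106,2.819)
snap('scene','scene2')
o=get_obs();t=o['tcp_pos']
for z in (.03,0,-.036,-.046,-.082): print(z,w2px('w7',t+[0,0,z]).round(1), w2px('scene2',t+[0,0,z]).round(1))
E
```

```text
t 11.47 tcp [0.5255 0.098  0.1703] yaw 2.8191 F [ 0.2  0.7 -2.6] gw 0.335 gf 60.8 q1,6 [-0.03 -1.28] share [-0.0392 -0.0369  0.2573] turn 0.0
0.03 [256.1 275. ] [265.1 149.8]
0 [255.6 245.1] [265.  158.6]
-0.036 [255.2 220.7] [265.  168.7]
-0.046 [255.1 215.4] [265.  171.4]
-0.082 [254.9 199.8] [265.  181.1]
```

Call:
servo_tool --pt "1 -0.02 -0.02 0.07 0" --pt "1 -0.038 -0.036 0.14 0" --pt "1 -0.038 -0.036 0.21 0" --pt "1 -0.038 -0.036 0.255 0" --pt "1 -0.038 -0.036 0.255 0"

```text
time_s: 11.93
tcp_pos: [0.5467, 0.0842, 0.1225]
ee_rot: [0.159, 0.987, -0.001, 0.017]
force: [3.7, -7.3, 43.0]
grip_width: 0.339
grasp_force: 69.1
```

```bash
python3 - <<'E'
from h import *
plan(.5317,.0862,.106,2.819)
E
```

```text
t 11.93 tcp [0.5467 0.0842 0.1225] yaw 2.8227 F [ 3.7 -7.3 43. ] gw 0.339 gf 69.1 q1,6 [-0.05 -1.3 ] share [ 0.0617 -0.0114  0.064 ] turn 0.002
```

Call:
servo_tool --pt "1 0 0 -0.1 0" --pt "1 0.08 0 -0.2 0" --pt "1 0.08 0 -0.2 0" --pt "1 0.08 0 -0.2 0"

```text
time_s: 12.27
tcp_pos: [0.5141, 0.0935, 0.1592]
ee_rot: [0.159, 0.987, 0.0, 0.002]
force: [1.0, -0.3, -3.2]
grip_width: 0.334
grasp_force: 64.4
```

```bash
python3 - <<'E'
from h import *
plan(.5317,.0862,.106,2.819)
a=snap('wrist','w8'); b=snap('scene','scene3')
plan(.5317,.0862,.106,2.819)
o=get_obs();u,v=w2px('scene3',o['tcp_pos']).astype(int);print(u,v)
c=cv2.resize(b[v-60:v+60,u-50:u+50],(500,600),interpolation=cv2.INTER_CUBIC)
w=cv2.resize(a[100:384,150:360],(300,406),interpolation=cv2.INTER_CUBIC); w=cv2.copyMakeBorder(w,0,194,0,0,cv2.BORDER_CONSTANT)
cv2.imwrite('pics/v10.png',np.hstack([c,w]))
for z in (.03,0,-.036,-.046,-.082): print(z,((w2px('w8',o['tcp_pos']+[0,0,z])-[150,100])*300/210+[500,0]).round(),((w2px('scene3',o['tcp_pos']+[0,0,z])-[u-50,v-60])*5).round())
E
```

```text
t 12.27 tcp [0.5141 0.0935 0.1592] yaw 2.8213 F [ 1.  -0.3 -3.2] gw 0.334 gf 64.4 q1,6 [-0.04 -1.29] share [-0.0756 -0.0058  0.213 ] turn 0.001
t 12.37 tcp [0.513  0.0929 0.1567] yaw 2.8202 F [ 0.5 -0.1 -3.1] gw 0.338 gf 64.4 q1,6 [-0.04 -1.29] share [-0.08   -0.0017  0.2027] turn 0.001
261 161
0.03 [646. 243.] [251. 258.]
0 [646. 202.] [251. 300.]
-0.036 [646. 168.] [251. 350.]
-0.046 [646. 161.] [251. 364.]
-0.082 [646. 139.] [251. 412.]
```

View pics/v10.png

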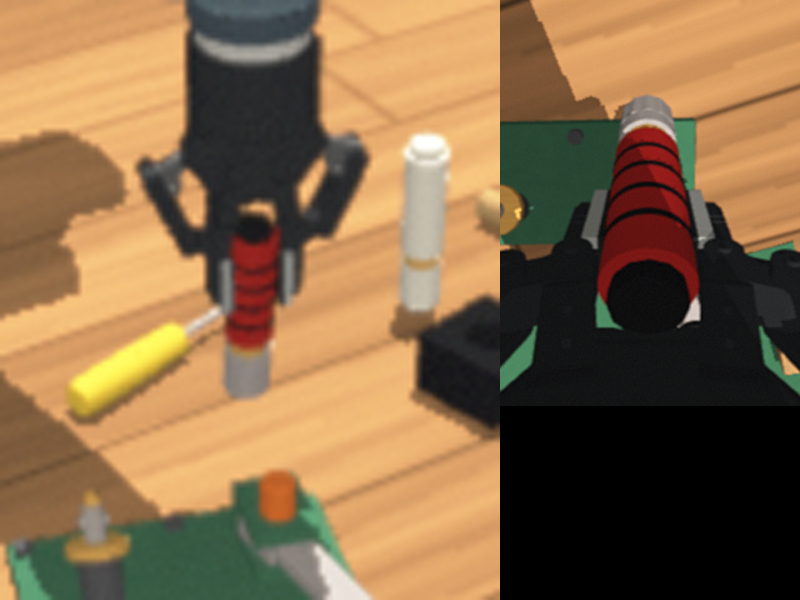

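```bash
cat >> h.py <<'E'
from scipy.optimize import least_squares
def gunpt(t,o,sg,off,tilt,s,r):   # tool-frame gun: top leans to tool -x by tilt; r radial towards +x side
    M=R.from_quat(o).as_matrix(); c,sn=np.cos(tilt),np.sin(tilt)
    ax=np.array([-sn,0,-c]); rd=np.array([c,0,-sn])
    return t+M@(np.array([off,0,-.019])+ax*(s-sg)+rd*r)
E
python3 - <<'E'
from h import *
im=cv2.imread('pics/w8.png')
for v in range(150,340,2): print(v,*im[v,250],end=' | ')
print()
hsv=cv2.cvtColor(im,cv2.COLOR_BGR2HSV)
m=((cv2.inRange(hsv,(0,150,60),(6,255,255))|cv2.inRange(hsv,(174,150,60),(180,255,255)))>0)
ys,xs=np.nonzero(m); print(ys.min(),ys.max(),xs.min(),xs.max())
o=get_obs(); t=np.array([.5141,.0935,.1592]); q=o['ee_rot']
def res(p,b=2.6):
    f=lambda s,r:w2px('w8',gunpt(t,q,*p,s,r))[1]
    return [f(.131,0)-307.9+b,f(0,.0145)-167.9+b,f(.045,.015)-187+b]
for b in (0,2.6): 
  r=least_squares(res,[.095,0,.2],x_scale=[.01,.01,.1],args=(b,)); print(r.x,np.degrees(r.x[2]),r.cost)
E
```

```text
150 99 156 218 | 152 96 153 213 | 154 93 148 209 | 156 93 148 207 | 158 92 146 205 | 160 91 146 205 | 162 89 144 203 | 164 91 146 206 | 166 97 138 192 | 168 120 124 130 | 170 118 123 133 | 172 117 124 132 | 174 115 120 128 | 176 129 136 145 | 178 126 132 141 | 180 126 132 140 | 182 120 127 135 | 184 190 198 209 | 186 174 188 205 | 188 42 92 141 | 190 22 26 142 | 192 25 28 146 | 194 26 28 146 | 196 25 26 142 | 198 20 23 115 | 200 18 17 27 | 202 23 24 107 | 204 26 29 150 | 206 24 27 147 | 208 25 28 144 | 210 23 26 124 | 212 13 12 40 | 214 13 12 32 | 216 15 16 99 | 218 15 18 101 | 220 19 18 102 | 222 17 19 102 | 224 18 19 103 | 226 17 18 90 | 228 12 11 8 | 230 13 14 49 | 232 19 21 104 | 234 19 19 102 | 236 17 19 101 | 238 16 18 100 | 240 16 18 101 | 242 18 18 101 | 244 18 19 95 | 246 11 12 18 | 248 16 17 16 | 250 15 17 86 | 252 15 18 102 | 254 18 21 102 | 256 16 19 101 | 258 16 19 101 | 260 19 20 101 | 262 18 20 101 | 264 19 21 102 | 266 16 19 102 | 268 18 19 102 | 270 19 21 102 | 272 15 18 100 | 274 23 24 121 | 276 20 22 122 | 278 21 24 124 | 280 21 23 125 | 282 12 13 45 | 284 11 10 9 | 286 11 11 9 | 288 13 12 13 | 290 13 13 13 | 292 11 11 11 | 294 17 15 16 | 296 15 16 15 | 298 14 12 14 | 300 15 14 15 | 302 13 13 13 | 304 14 12 13 | 306 14 13 15 | 308 14 15 13 | 310 15 15 15 | 312 15 12 14 | 314 14 12 14 | 316 14 14 15 | 318 16 15 16 | 320 14 15 15 | 322 13 13 12 | 324 15 14 14 | 326 14 14 15 | 328 16 15 16 | 330 14 13 15 | 332 15 15 15 | 334 21 20 20 | 336 20 19 19 | 338 19 16 16 | 
189 311 218 289
[0.08693045 0.01179446 0.06102641] 3.496555470736262 2.6253290925755273e-26
[0.08704702 0.01318599 0.06937345] 3.974805930059713 3.760795758028021e-27
```

```bash
cat >> h.py <<'E'
def fitgun(f,t,q,obs,b,x0=(.09,.0,.1),wid=None,prior=None):
    def res(p):
        r=[w2px(f,gunpt(t,q,*p,s,rr))[1]-v+b for s,rr,v in obs]
        if wid is not None:
            P=gunpt(t,q,*p,.123,0.0); y=R.from_quat(q).as_matrix()[:,1]*.015
            r.append((np.linalg.norm(w2px(f,P+y)-w2px(f,P-y))-wid)*.5)
        return r
    r=least_squares(res,x0,x_scale=[.01,.01,.1]); return r.x,np.array(res(r.x)).round(1)
E
python3 - <<'E'
from h import *
q=get_obs()['ee_rot']; t=np.array([.5141,.0935,.1592])
obs=[(0,.0145,167),(.035,.0145,183),(.045,.015,188.5),(.123,.015,282),(.131,0,308)]
for b in (0,2.6,4):
  for w in (None,71): x,r=fitgun('w8',t,q,obs,b,wid=w); print(b,w,x.round(4),np.degrees(x[2]).round(1),r)
x,r=fitgun('w8',np.array([.513,.0929,.1567]),q,obs,0,wid=71);print(x,r)
E
```

```text
0 None [ 0.1227 -0.0211  0.3094] 17.7 [-4.1  2.   3.4 -2.8  1.6]
0 71 [ 0.1091 -0.0083  0.2348] 13.5 [-3.   1.3  2.1 -5.   4.4 -5.2]
2.6 None [ 0.1229 -0.0195  0.3163] 18.1 [-4.1  2.   3.4 -2.8  1.6]
2.6 71 [ 0.1093 -0.0069  0.2426] 13.9 [-3.   1.3  2.1 -4.9  4.4 -5.2]
4 None [ 0.1229 -0.0187  0.32  ] 18.3 [-4.1  2.   3.4 -2.8  1.6]
4 71 [ 0.1094 -0.0061  0.2469] 14.1 [-3.1  1.3  2.2 -4.9  4.4 -5.1]
[ 0.10656285 -0.00857906  0.23479024] [-3.   1.3  2.1 -5.   4.4 -5.2]
```

```bash
python3 - <<'E'
from h import *
q=get_obs()['ee_rot']; t=np.array([.5141,.0935,.1592])
for lip in (0,.003):
 for rc in (.0115,.013):
  for w in (None,71):
   obs=[(lip,.0145,167),(.035,.0145,183),(.045,.015,188.5),(.123,.015,282),(.131,-rc,332)]
   x,r=fitgun('w8',t,q,obs,2.6,wid=w); print(lip,rc,w,x.round(4),np.degrees(x[2]).round(1),r)
E
```

```text
0 0.0115 None [ 0.1038 -0.0038  0.2362] 13.5 [-3.1  1.5  2.4 -1.4  0.7]
0 0.0115 71 [ 0.1011 -0.0014  0.2203] 12.6 [-3.   1.2  2.  -2.2  1.9 -3. ]
0 0.013 None [ 0.1065 -0.0059  0.2483] 14.2 [-3.3  1.5  2.6 -1.5  0.7]
0 0.013 71 [ 0.1034 -0.0031  0.2302] 13.2 [-3.1  1.2  2.1 -2.4  2.1 -3.6]
0.003 0.0115 None [ 0.1042 -0.0041  0.2452] 14.0 [-2.4  0.9  2.  -1.   0.5]
0.003 0.0115 71 [ 0.1014 -0.0016  0.2283] 13.1 [-2.2  0.7  1.6 -1.9  1.7 -3.1]
0.003 0.013 None [ 0.1068 -0.0062  0.2574] 14.7 [-2.5  1.   2.1 -1.1  0.5]
0.003 0.013 71 [ 0.1036 -0.0033  0.2383] 13.7 [-2.4  0.7  1.7 -2.1  2.  -3.7]
```

Call:
servo_tool --pt "1 0 0 0.06 0" --pt "1 0 0 0.12 0" --pt "1 0 0 0.18 0" --pt "1 0 0 0.2 0" --pt "1 0 0 0.2 0"

```text
time_s: 12.78
tcp_pos: [0.5117, 0.0922, 0.1048]
ee_rot: [0.161, 0.987, -0.0, -0.003]
force: [0.3, -0.3, -2.6]
grip_width: 0.335
grasp_force: 64.3
```

Call:
servo_tool --pt "1 -0.04 0 0 0" --pt "1 -0.08 0 0 0" --pt "1 -0.12 0 0 0" --pt "1 -0.12 0 0 0"

```text
time_s: 13.12
tcp_pos: [0.5441, 0.0818, 0.1089]
ee_rot: [0.161, 0.987, 0.0, 0.0]
force: [-2.1, 0.5, -1.3]
grip_width: 0.337
grasp_force: 64.4
```

```bash
python3 - <<'E'
from h import *
plan(.568,.074,.106,2.819)
E
```

```text
t 13.12 tcp [0.5441 0.0818 0.1089] yaw 2.8176 F [-2.1  0.5 -1.3] gw 0.337 gf 64.4 q1,6 [-0.06 -1.3 ] share [-0.1004  0.0008  0.0115] turn -0.001
```

Call:
servo_tool --pt "1 -0.03 0 0.005 0" --pt "1 -0.05 0 0.01 0" --pt "1 -0.07 0 0.012 0" --pt "1 -0.08 0 0.012 0" --pt "1 -0.08 0 0.012 0"

```text
time_s: 13.53
tcp_pos: [0.5601, 0.0766, 0.1045]
ee_rot: [0.161, 0.987, 0.0, -0.002]
force: [-5.5, 1.7, -0.9]
grip_width: 0.341
grasp_force: 63.6
```

```bash
python3 - <<'E'
from h import *
plan(.568,.074,.106,2.819)
E
```

```text
t 13.53 tcp [0.5601 0.0766 0.1045] yaw 2.8181 F [-5.5  1.7 -0.9] gw 0.341 gf 63.6 q1,6 [-0.07 -1.31] share [-0.0333  0.0003 -0.0063] turn -0.001
```

Call:
servo_tool --pt "1 -0.015 0 0 0" --pt "1 -0.03 0 0 0" --pt "1 -0.045 0 0 0" --pt "1 -0.045 0 0 0"

```text
time_s: 13.87
tcp_pos: [0.5704, 0.0729, 0.104]
ee_rot: [0.161, 0.987, 0.0, -0.003]
force: [-5.5, 2.1, -2.0]
grip_width: 0.333
grasp_force: 61.7
```

```bash
python3 - <<'E'
from h import *
plan(.568,.074,.106,2.819)
E
```

```text
t 13.87 tcp [0.5704 0.0729 0.104 ] yaw 2.8184 F [-5.5  2.1 -2. ] gw 0.333 gf 61.7 q1,6 [-0.07 -1.32] share [ 0.0105  0.0011 -0.008 ] turn -0.0
```

Call:
servo_tool --pt "1 0.1 0 0 0" --pt "1 0.2 0 -0.1 0" --pt "1 0.24 0 -0.24 0" --pt "1 0.24 0 -0.3 0" --pt "1 0.24 0 -0.3 0"

```text
time_s: 14.28
tcp_pos: [0.5182, 0.0916, 0.1853]
ee_rot: [0.161, 0.987, 0.001, 0.006]
force: [1.5, -0.3, -2.0]
grip_width: 0.332
grasp_force: 61.7
```

Call:
servo_tool --pt "1 0 0 0 0" --pt "1 0 0 0 0"

```text
time_s: 14.45
tcp_pos: [0.5146, 0.0914, 0.1788]
ee_rot: [0.161, 0.987, -0.0, -0.001]
force: [-0.8, 0.0, -4.1]
grip_width: 0.334
grasp_force: 61.7
```

```bash
python3 - <<'E'
from h import *
o=get_obs(); im=snap('wrist','w9'); print(repr(o['tcp_pos']),repr(o['ee_rot']))
for v in range(100,336,2): print(v,*im[v,252],end=' | ')
for v in (150,160,170,180,250,270,280,290): print('\n',v,[tuple(int(c) for c in im[v,u]) for u in range(210,300,6)],end='')
E
```

```text
array([0.51464013, 0.09140836, 0.17875544]) array([ 1.60964826e-01,  9.86959871e-01, -1.43884227e-04, -7.19137166e-04])
100 102 163 226 | 102 102 162 224 | 104 98 157 219 | 106 92 150 211 | 108 91 145 206 | 110 90 144 203 | 112 90 145 205 | 114 95 152 212 | 116 100 159 222 | 118 109 172 232 | 120 110 174 232 | 122 107 170 231 | 124 105 166 228 | 126 102 162 226 | 128 103 162 226 | 130 102 164 228 | 132 132 163 200 | 134 155 161 172 | 136 155 162 173 | 138 155 162 173 | 140 157 165 176 | 142 156 163 175 | 144 155 162 174 | 146 155 163 174 | 148 160 167 177 | 150 161 168 178 | 152 159 167 177 | 154 159 168 177 | 156 158 167 176 | 158 160 169 178 | 160 168 175 185 | 162 159 173 190 | 164 89 172 225 | 166 84 173 227 | 168 70 144 197 | 170 33 42 183 | 172 31 34 188 | 174 33 37 189 | 176 33 34 188 | 178 34 38 189 | 180 32 35 188 | 182 34 38 189 | 184 32 36 191 | 186 25 27 103 | 188 20 21 15 | 190 24 27 129 | 192 35 38 193 | 194 32 35 188 | 196 31 36 188 | 198 32 36 188 | 200 32 36 189 | 202 34 37 191 | 204 34 37 193 | 206 22 22 75 | 208 15 15 9 | 210 15 16 62 | 212 19 21 115 | 214 19 21 11
[... 2135 characters left out ...]
120), (113, 119, 120)]
 270 [(19, 18, 18), (114, 120, 120), (15, 14, 11), (19, 21, 105), (15, 19, 108), (20, 23, 113), (20, 23, 114), (20, 22, 114), (21, 24, 115), (19, 20, 113), (20, 22, 110), (19, 22, 107), (15, 15, 37), (60, 63, 63), (27, 27, 27)]
 280 [(19, 18, 17), (21, 21, 21), (18, 19, 90), (16, 19, 103), (17, 19, 107), (21, 23, 112), (18, 20, 112), (20, 22, 114), (19, 21, 112), (19, 21, 112), (17, 20, 109), (19, 21, 106), (17, 19, 98), (22, 22, 21), (25, 25, 25)]
 290 [(20, 19, 18), (20, 18, 17), (16, 18, 96), (17, 18, 103), (19, 22, 110), (20, 21, 112), (19, 21, 112), (20, 23, 114), (18, 21, 113), (19, 20, 111), (20, 22, 111), (20, 22, 107), (16, 18, 99), (20, 18, 15), (21, 19, 19)]
```

```bash
python3 - <<'E'
from h import *
def fit(f,t,q,rows,rings,b=2.6,lip=.002,fix=None):
    obs=list(zip([lip,.035,.045,.123],[.0145,.0145,.015,.015],rows))
    def res(p):
        g=lambda s,r:w2px(f,gunpt(t,q,p[0],p[1],p[2],s,r))[1]
        r=[g(s,rr)-v+b for s,rr,v in obs]
        r+=[g(p[3]+i*p[4],.015)-v+b for i,v in enumerate(rings)]
        r.append((p[1]+.002)/.004)
        return r
    r=least_squares(res,[.1,0,.3,.06,.015],x_scale=[.01,.01,.1,.01,.01]); return r.x.round(4),np.degrees(r.x[2]).round(1),np.array(res(r.x)).round(1)
t=np.array([.51464,.09141,.17876]); q=np.array([.16096,.98696,-.00014,-.00072])
t8=np.array([.5141,.0935,.1592]); q8=np.array([.159,.987,0,.002])
for b in (0,2.6):
  print(fit('w9',t,q,[131.5,162.5,169,301.5],[188,208,231,259],b)); print(fit('w8',t8,q8,[167,183,188.5,282],[200,213,228.5,247],b))
E
```

```text
(array([0.0939, 0.0037, 0.5168, 0.0586, 0.015 ]), np.float64(29.6), array([-0.6, -1.2,  2.5, -0.4, -0.3,  0.1,  0.5, -0.3,  1.4]))
(array([0.0909, 0.0039, 0.1815, 0.0582, 0.0146]), np.float64(10.4), array([-1.7,  0.8,  1.5, -0.4,  0. ,  0. , -0.1,  0. ,  1.5]))
(array([0.0948, 0.0043, 0.5284, 0.0585, 0.015 ]), np.float64(30.3), array([-0.7, -1.2,  2.6, -0.5, -0.3,  0.1,  0.5, -0.3,  1.6]))
(array([0.0926, 0.0042, 0.1967, 0.0579, 0.0146]), np.float64(11.3), array([-1.8,  0.9,  1.6, -0.4, -0. ,  0. , -0. ,  0. ,  1.6]))
```

```bash
python3 - <<'E'
from h import *
im=cv2.imread('pics/w7.png')
for v in range(160,330,2): print(v,*im[v,252],end=' | ')
E
```

```text
160 102 161 223 | 162 104 164 226 | 164 102 164 227 | 166 106 169 230 | 168 108 171 231 | 170 107 169 231 | 172 97 155 217 | 174 56 81 59 | 176 93 131 72 | 178 99 139 79 | 180 102 122 102 | 182 106 110 119 | 184 105 110 117 | 186 118 123 131 | 188 113 119 127 | 190 102 107 115 | 192 192 199 211 | 194 174 184 198 | 196 16 23 122 | 198 21 25 128 | 200 19 21 121 | 202 19 18 45 | 204 22 24 102 | 206 22 24 129 | 208 20 24 128 | 210 17 19 64 | 212 22 22 72 | 214 21 24 130 | 216 21 25 128 | 218 22 24 130 | 220 15 14 54 | 222 18 16 47 | 224 16 19 98 | 226 18 20 98 | 228 15 17 96 | 230 15 18 97 | 232 14 15 42 | 234 12 12 25 | 236 16 18 94 | 238 17 18 97 | 240 17 20 98 | 242 15 18 96 | 244 16 19 97 | 246 15 19 95 | 248 15 21 96 | 250 19 21 110 | 252 24 25 128 | 254 21 23 125 | 256 20 23 127 | 258 17 15 62 | 260 13 11 9 | 262 13 12 14 | 264 11 11 11 | 266 11 11 10 | 268 18 17 15 | 270 18 17 17 | 272 16 15 16 | 274 16 16 16 | 276 16 17 16 | 278 16 14 15 | 280 18 17 16 | 282 15 13 14 | 284 15 13 13 | 286 14 14 14 | 288 15 15 13 | 290 14 14 13 | 292 14 11 12 | 294 16 16 16 | 296 16 17 16 | 298 14 12 12 | 300 16 16 16 | 302 15 14 14 | 304 15 13 14 | 306 11 11 12 | 308 13 11 14 | 310 47 64 37 | 312 102 144 81 | 314 101 140 79 | 316 98 140 78 | 318 99 140 78 | 320 101 140 79 | 322 99 141 79 | 324 99 141 79 | 326 100 141 79 | 328 101 140 78 |
```

```bash
python3 - <<'E'
from h import *
D=[('w7',[.5255,.0978,.1703],[.161,.987,0,-.002],[180,191.5,195.5,258.5],[202.5,211,221,233]),
('w8',[.5141,.0935,.1592],[.159,.987,0,.002],[167,183,188.5,282],[200,213,228.5,247]),
('w9',[.51464,.09141,.17876],[.16096,.98696,-.00014,-.00072],[131.5,162.5,169,301.5],[188,208,231,259])]
def res(p):
    b,lip,r0,dr,off=p[:5]; out=[]
    for k,(f,t,q,rows,rings) in enumerate(D):
        sg,ti=p[5+2*k],p[6+2*k]
        g=lambda s,r:w2px(f,gunpt(np.array(t),np.array(q),sg,off,ti,s,r))[1]
        out+=[g(s,r)-v+b for s,r,v in zip([lip,.035,.045,.123],[.0145,.0145,.015,.015],rows)]
        out+=[g(r0+i*dr,.015)-v+b for i,v in enumerate(rings)]
    return out+[(b-2.6)/3,(lip-.002)/.001,off/.003]
r=least_squares(res,[2.6,.002,.058,.015,0,.1,0,.1,.2,.1,.45],x_scale=[1,.01,.01,.01,.01,.01,.1,.01,.1,.01,.1])
print(r.x.round(4),np.degrees(r.x[6::2]).round(1)); print(np.array(r.fun).round(1))
J=r.jac; print(np.sqrt(np.diag(np.linalg.inv(J.T@J))).round(4))
E
```

```text
[-5.376e-01  2.800e-03  5.900e-02  1.470e-02  5.900e-03  9.340e-02
  4.000e-04  8.790e-02  1.653e-01  9.100e-02  5.035e-01] [ 0.   9.5 28.9]
[-0.4 -0.  -0.2 -1.2 -0.1  0.1  0.6  1.4 -1.3  0.5  1.  -0.8  0.1  0.1
  0.2  0.6 -0.  -1.5  2.2  0.9 -0.1 -0.1 -0.1 -1.3 -1.   0.8  2. ]
[2.8243e+00 9.0000e-04 7.0000e-04 2.0000e-04 2.4000e-03 5.3000e-03
 2.1800e-02 3.8000e-03 2.3700e-02 2.7000e-03 2.5100e-02]
```

Call:
servo_tool --pt "1 0 -0.1 -0.03 0.08" --pt "1 0.02 -0.2 -0.03 0.16" --pt "1 0.04 -0.3 -0.03 0.24" --pt "1 0.04 -0.4 -0.03 0.32" --pt "1 0.04 -0.445 -0.03 0.4"

```text
time_s: 14.92
tcp_pos: [0.4685, -0.0125, 0.1855]
ee_rot: [0.46, 0.888, -0.001, -0.002]
force: [-0.1, 0.2, -3.0]
grip_width: 0.335
grasp_force: 61.7
```

Call:
servo_tool --pt "1 0 0 0 0.08" --pt "1 0 0 0 0.16" --pt "1 0 0 0 0.24" --pt "1 0 0 0 0.32" --pt "1 0 0 0 0.4"

```text
time_s: 15.33
tcp_pos: [0.4694, -0.0108, 0.1855]
ee_rot: [0.71, 0.704, -0.001, -0.001]
force: [0.6, 0.7, -2.8]
grip_width: 0.341
grasp_force: 61.7
```

Call:
servo_tool --pt "1 0 0 0 0.08" --pt "1 0 0 0 0.16" --pt "1 0 0 0 0.24" --pt "1 0 0 0 0.32" --pt "1 0 0 0 0.4"

```text
time_s: 15.75
tcp_pos: [0.4693, -0.0107, 0.1855]
ee_rot: [0.892, 0.452, -0.001, -0.001]
force: [1.5, -0.6, -2.3]
grip_width: 0.338
grasp_force: 61.8
```

Call:
servo_tool --pt "1 0 0 0 0.08" --pt "1 0 0 0 0.16" --pt "1 0 0 0 0.24" --pt "1 0 0 0 0.32" --pt "1 0 0 0 0.4"

```text
time_s: 16.17
tcp_pos: [0.4693, -0.0107, 0.1855]
ee_rot: [0.988, 0.155, -0.002, -0.001]
force: [-0.6, -0.0, -2.5]
grip_width: 0.335
grasp_force: 61.8
```

Call:
servo_tool --pt "1 0 0 0 0.08" --pt "1 0 0 0 0.16" --pt "1 0 0 0 0.24" --pt "1 0 0 0 0.32" --pt "1 0 0 0 0.4"

```text
time_s: 16.58
tcp_pos: [0.4693, -0.0107, 0.1855]
ee_rot: [0.988, -0.156, -0.002, -0.0]
force: [0.2, 0.6, -2.9]
grip_width: 0.333
grasp_force: 61.8
```

Call:
servo_tool --pt "1 0 0 0 0" --pt "1 0 0 0 0"

```text
time_s: 16.75
tcp_pos: [0.4695, -0.0107, 0.186]
ee_rot: [0.989, -0.151, -0.001, -0.0]
force: [-0.2, 0.6, -2.7]
grip_width: 0.335
grasp_force: 61.7
```

```bash
python3 - <<'E'
from h import *
plan(.4704,-.0112,.1656,-.323); o=get_obs(); print(repr(o['ee_rot']))
im=snap('wrist','w10')
hsv=cv2.cvtColor(im,cv2.COLOR_BGR2HSV)
N=np.array([.537,-.0335,.048]); bx=np.array([.9483,-.3174,0]); ax=-.426*bx+np.array([0,0,.905])
for s in (0,.012,.022,.03): print(s,w2px('w10',N+s*ax).round(1))
for v in range(60,200,2): print(v,*im[v,253],end=' | ')
u,v=w2px('w10',N).astype(int)
# brass pixels by w3 sample
i3=cv2.imread('pics/w3.png'); print('\n',cv2.cvtColor(i3[128:132,376:380],cv2.COLOR_BGR2HSV).reshape(-1,3)[:4])
m=cv2.inRange(hsv,(12,120,90),(26,255,255)); sub=m[max(v-40,0):v+40,u-45:u+45]
n,l,s_,c=cv2.connectedComponentsWithStats(m)
for i in range(1,n):
  if 40<s_[i][4]<3000 and abs(c[i][0]-u)<80: print(s_[i],c[i].round(1))
E
```

```text
t 16.75 tcp [ 0.4695 -0.0107  0.186 ] yaw -0.3035 F [-0.2  0.6 -2.7] gw 0.335 gf 61.7 q1,6 [-0.26  1.61] share [0.0043 0.001  0.0816] turn 0.012
array([ 9.88503461e-01, -1.51191443e-01, -1.42397470e-03, -1.63052316e-04])
0 [254.3 114.1]
0.012 [254.3 120. ]
0.022 [254.2 125.1]
0.03 [254.2 129.5]
60 52 73 38 | 62 53 74 41 | 64 53 75 42 | 66 54 75 41 | 68 53 73 40 | 70 53 75 41 | 72 53 75 41 | 74 53 73 40 | 76 54 73 42 | 78 53 75 42 | 80 51 72 39 | 82 50 69 40 | 84 45 46 43 | 86 44 44 44 | 88 45 44 44 | 90 45 46 47 | 92 48 97 133 | 94 49 101 139 | 96 50 104 142 | 98 49 102 141 | 100 49 101 140 | 102 50 104 142 | 104 48 101 139 | 106 55 104 138 | 108 93 98 106 | 110 95 100 106 | 112 93 98 104 | 114 94 98 105 | 116 95 99 106 | 118 96 101 108 | 120 57 100 135 | 122 49 102 141 | 124 49 103 142 | 126 47 99 137 | 128 48 100 139 | 130 49 96 128 | 132 89 104 93 | 134 97 100 108 | 136 95 99 105 | 138 95 100 107 | 140 94 99 107 | 142 96 100 107 | 144 96 101 107 | 146 95 100 106 | 148 96 100 106 | 150 91 98 103 | 152 91 97 102 | 154 91 98 103 | 156 94 100 105 | 158 94 98 104 | 160 92 98 104 | 162 87 98 108 | 164 52 103 139 | 166 49 102 140 | 168 47 96 137 | 170 21 32 113 | 172 20 21 112 | 174 17 20 110 | 176 18 19 109 | 178 21 22 111 | 180 19 22 111 | 182 17 21 111 | 184 19 22 112 | 186 15 16 61 | 188 13 14 11 | 190 16 18 74 | 192 18 20 112 | 194 17 19 109 | 196 18 20 110 | 198 17 20 109 | 
 [[ 18 165 148]
 [ 17 161 150]
 [ 17 164 149]
 [ 18 164 148]]
[236  92  38  37 805] [254.1 107.2]
[250 120  10  11  95] [254.4 125.1]
[236 164  35  11 177] [253.1 167.9]
[ 281  211   65   70 1114] [313.3 249.2]
[217 309   9  21 122] [220.3 321.6]
[281 310   9  20 121] [285.8 321.6]
```

```bash
python3 - <<'E'
from h import *
im=cv2.imread('pics/w10.png'); hsv=cv2.cvtColor(im,cv2.COLOR_BGR2HSV)
m=cv2.inRange(hsv,(12,120,90),(26,255,255))
for v in range(88,136): print(v,''.join('#' if x else '.' for x in m[v,228:284]))
N=np.array([.537,-.0335,.048]); bx=np.array([.9483,-.3174,0]); by=np.array([.3174,.9483,0]); ax=-.426*bx+np.array([0,0,.905]); ex=.905*bx+np.array([0,0,.426])
for d in (0,.0035):
  P=N+d*bx
  g=lambda s,r:np.array([w2px('w10',P+s*ax+r*(np.cos(a)*ex+np.sin(a)*by)) for a in np.linspace(0,6.28,37)])
  for s,r in ((0,.019),(-.008,.019),(.022,.0065),(.03,.005)): e=g(s,r); print(d,s,r,'cols',e[:,0].min().round(1),e[:,0].max().round(1),'rows',e[:,1].min().round(1),e[:,1].max().round(1),'row@maxcol',e[e[:,0].argmax(),1].round(1))
E
```

```text
88 ........................................................
89 ........................................................
90 ........................................................
91 ........................................................
92 ......................#########.........................
93 ...................################.....................
94 .................###################....................
95 ................######################..................
96 ...............########################.................
97 ..............##########################................
98 ............#############################...............
99 ...........###############################..............
100 ...........###############################..............
101 ..........#################################.............
102 ..........##################################............
103 .........###################################............
104 .........####################################...........
105 ........#####################################...........
106 ........##
[... 1645 characters left out ...]
................................................
134 ........................................................
135 ........................................................
0 0 0.019 cols 235.3 273.3 rows 95.6 131.0 row@maxcol 114.5
0 -0.008 0.019 cols 235.8 272.9 rows 92.1 127.1 row@maxcol 110.9
0 0.022 0.0065 cols 247.3 261.1 rows 118.8 131.2 row@maxcol 125.3
0 0.03 0.005 cols 248.8 259.6 rows 124.6 134.3 row@maxcol 129.6
0.0035 0 0.019 cols 235.3 273.4 rows 91.7 127.5 row@maxcol 110.9
0.0035 -0.008 0.019 cols 235.8 273.1 rows 88.3 123.7 row@maxcol 107.3
0.0035 0.022 0.0065 cols 247.4 261.2 rows 114.9 127.5 row@maxcol 121.4
0.0035 0.03 0.005 cols 248.8 259.7 rows 120.6 130.4 row@maxcol 125.7
```

```bash
cat >> h.py <<'E'
N=np.array([.5401,-.0351,.048]); bx=np.array([.9483,-.3174,0]); by=np.array([.3174,.9483,0]); zz=np.array([0,0,1.])
SG,OFF,LAT=.091,.0059,0.
def ax(t): return -np.sin(t)*bx+np.cos(t)*zz
def tcp_for(s,tilt,lat=LAT): # mouth centre at N+s*ax(.44); gun at tilt; tool x=bx, tool y=-by
    return N+s*ax(.44)+SG*ax(tilt)-OFF*bx+lat*by-.019*zz
E
python3 - <<'E'
from h import *
im=cv2.imread('pics/w10.png'); o=get_obs(); q=o['ee_rot']; t=np.array([.4695,-.0107,.186])
for v in (136,142,148,154,160): 
    g=im[v,215:295].astype(int); s=g.max(1)-g.min(1); k=np.nonzero((s<40)&(g.min(1)>50))[0]; print(v,215+k.min(),215+k.max())
hsv=cv2.cvtColor(im,cv2.COLOR_BGR2HSV); mr=(hsv[...,1]>150)&((hsv[...,0]<5)|(hsv[...,0]>175))&(hsv[...,2]>60)
for v in (175,200,240,280,295): k=np.nonzero(mr[v,200:310])[0]; print('red',v,200+k.min(),200+k.max())
for s in (0,.035,.045,.123): P=gunpt(t,q,SG,OFF,.5035,s,0); print(s,w2px('w10',P).round(1))
for s,ti in ((.045,.5035),(.034,.5035),(.026,.5035),(.026,.44),(.016,.44),(0,.44)): print(s,ti,tcp_for(s,ti).round(4))
E
```

```text
136 241 267
142 235 272
148 234 273
154 233 274
160 232 274
red 175 237 269
red 200 231 276
red 240 231 276
red 280 222 285
red 295 220 286
0 [252.7 147. ]
0.035 [252.7 179.2]
0.045 [252.7 190. ]
0.123 [252.6 317.1]
0.045 0.5035 [ 0.4747 -0.0132  0.1494]
0.034 0.5035 [ 0.4791 -0.0147  0.1395]
0.026 0.5035 [ 0.4824 -0.0158  0.1322]
0.026 0.44 [ 0.4872 -0.0174  0.1349]
0.016 0.44 [ 0.4913 -0.0188  0.1258]
0 0.44 [ 0.4977 -0.0209  0.1113]
```

```bash
sed -i 's/SG,OFF,LAT=.091,.0059,0./SG,OFF,LAT=.091,.0059,.0006/' h.py; python3 - <<'E'
from h import *
plan(*tcp_for(.045,.5035),-.323)
E
```

```text
t 16.8 tcp [ 0.4697 -0.0107  0.1863] yaw -0.3037 F [-0.4  0.6 -2.1] gw 0.334 gf 61.7 q1,6 [-0.26  1.61] share [0.0226 0.0012 0.1475] turn 0.012
```

Call:
servo_tool --pt "1 0.01 0.001 0.05 0.012" --pt "1 0.022 0.001 0.1 0.012" --pt "1 0.022 0.001 0.145 0.012" --pt "1 0.022 0.001 0.147 0.012" --pt "1 0.022 0.001 0.147 0.012"

```text
time_s: 17.22
tcp_pos: [0.4745, -0.0124, 0.1497]
ee_rot: [0.987, -0.161, -0.001, -0.0]
force: [-0.0, 0.3, -0.9]
grip_width: 0.336
grasp_force: 61.8
```

Call:
servo_tool --pt "1 0 0 0 0" --pt "1 0 0 0 0"

```text
time_s: 17.38
tcp_pos: [0.4758, -0.0127, 0.1515]
ee_rot: [0.987, -0.162, 0.001, 0.0]
force: [0.5, -0.1, -1.8]
grip_width: 0.336
grasp_force: 61.8
```

```bash
python3 - <<'E'
from h import *
plan(*tcp_for(.034,.5035),-.323)
t=get_obs()['tcp_pos']; q=get_obs()['ee_rot']; im=snap('wrist','w11'); hsv=cv2.cvtColor(im,cv2.COLOR_BGR2HSV)
m=cv2.inRange(hsv,(12,120,90),(26,255,255))
for v in range(96,190): print(v,''.join('#' if m[v,u] else ('+' if (int(im[v,u].max())-int(im[v,u].min())<40 and im[v,u].min()>50) else '.') for u in range(222,288)))
for s in (0,.022,.03): print(s,w2px('w11',N+s*ax(.44)).round(1))
print('mouth',w2px('w11',gunpt(t,q,SG,OFF,.5035,0,0)).round(1))
E
```

```text
t 17.38 tcp [ 0.4758 -0.0127  0.1515] yaw -0.3248 F [ 0.5 -0.1 -1.8] gw 0.336 gf 61.8 q1,6 [-0.27  1.63] share [0.0151 0.0009 0.0482] turn -0.001
96 ..................................................................
97 ..................+...............................................
98 ..................+..........##...................................
99 ..................+......############.............................
100 ......................###################.........................
101 ..................+.######################........................
102 ..................+#########################......................
103 .................+###########################+....................
104 .................#############################.+..................
105 ................###############################+..................
106 ...............#################################+.................
107 ..............##################################.+................
108 ..............###################################.................
109 .............##################
[... 5090 characters left out ...]
..............................................###########
182 #########..............................................###########
183 #########..............................................###########
184 ########................................................##########
185 ########................................................##########
186 ########................................................##########
187 ########................................................##########
188 ########................................................##########
189 ########................................................##########
0 [253.5 119.5]
0.022 [253.6 132.4]
0.03 [253.6 137.5]
mouth [252.7 147.1]
```

Call:
servo_tool --pt "1 0.008 0.001 0.025 0" --pt "1 0.015 0.001 0.048 0" --pt "1 0.022 0.001 0.062 0" --pt "1 0.029 0.001 0.077 0" --pt "1 0.029 0.001 0.077 0"

```text
time_s: 17.85
tcp_pos: [0.4817, -0.0151, 0.1303]
ee_rot: [0.987, -0.162, -0.001, -0.0]
force: [0.4, -0.1, -3.3]
grip_width: 0.336
grasp_force: 61.8
```

Call:
servo_tool --pt "1 0 0 0 0" --pt "1 0 0 0 0"

```text
time_s: 18.02
tcp_pos: [0.4822, -0.0152, 0.1315]
ee_rot: [0.987, -0.162, -0.0, 0.0]
force: [0.5, -0.0, -2.7]
grip_width: 0.333
grasp_force: 61.8
```

```bash
python3 - <<'E'
from h import *
plan(*tcp_for(.026,.5035),-.323);plan(*tcp_for(.017,.48),-.323)
E
```

```text
t 18.02 tcp [ 0.4822 -0.0152  0.1315] yaw -0.3252 F [ 0.5 -0.  -2.7] gw 0.333 gf 61.8 q1,6 [-0.27  1.63] share [ 0.0015 -0.0003 -0.003 ] turn -0.001
t 18.02 tcp [ 0.4822 -0.0152  0.1315] yaw -0.3252 F [ 0.5 -0.  -2.7] gw 0.333 gf 61.8 q1,6 [-0.27  1.63] share [ 0.0244 -0.0004  0.0256] turn -0.001
```

Call:
servo_tool --pt "1 0.006 0 0.007 0" --pt "1 0.012 0 0.014 0" --pt "1 0.018 0 0.02 0" --pt "1 0.024 0 0.026 0" --pt "1 0.024 0 0.026 0"

```text
time_s: 18.43
tcp_pos: [0.4874, -0.0167, 0.1243]
ee_rot: [0.987, -0.162, -0.001, -0.0]
force: [-1.5, 1.3, -2.8]
grip_width: 0.339
grasp_force: 61.8
```

```bash
python3 - <<'E'
from h import *
plan(*tcp_for(.017,.48),-.323);plan(*tcp_for(.017,.44),-.323)
t=get_obs()['tcp_pos']; q=get_obs()['ee_rot']; im=snap('wrist','w12'); hsv=cv2.cvtColor(im,cv2.COLOR_BGR2HSV)
m=cv2.inRange(hsv,(12,120,90),(26,255,255))
for v in range(104,176): print(v,''.join('#' if m[v,u] else ('+' if (int(im[v,u].max())-int(im[v,u].min())<40 and im[v,u].min()>50) else '.') for u in range(222,288)))
for s in (0,.012,.022,.03): print(s,w2px('w12',N+s*ax(.44)).round(1))
print('mouth',w2px('w12',gunpt(t,q,SG,OFF,.5,0,0)).round(1))
E
```

```text
t 18.43 tcp [ 0.4874 -0.0167  0.1243] yaw -0.3254 F [-1.5  1.3 -2.8] gw 0.339 gf 61.8 q1,6 [-0.27  1.63] share [ 0.0026  0.0003 -0.0031] turn -0.001
t 18.43 tcp [ 0.4874 -0.0167  0.1243] yaw -0.3254 F [-1.5  1.3 -2.8] gw 0.339 gf 61.8 q1,6 [-0.27  1.63] share [ 0.0156  0.0003 -0.0096] turn -0.001
104 ..................................................................
105 ..................................................................
106 ..................................................................
107 ..................................................................
108 .................+................................................
109 ..................................................................
110 .................+................................................
111 .................+................................................
112 ..................................................................
113 ................+.................................................
114 ................+.........#########...............................
115 ................+
[... 3704 characters left out ...]
##############.++++++++++............
168 ..........++++++++###########################++++++++.............
169 ..........+++++++#############################.++++++.............
170 ..........++++++##########...........##########++++++.............
171 ..........+++++.######...................######.+++++.............
172 ..........+++++#####........................####++++++............
173 ..........++++.##.............................##.+++++............
174 ..........++++##...............................##+++++............
175 ..........++++...................................+++++............
0 [253.4 136.6]
0.012 [253.4 144.9]
0.022 [253.5 152.3]
0.03 [253.5 158.7]
mouth [252.7 147.4]
```

Call:
servo_tool --pt "1 0.005 0 -0.003 0" --pt "1 0.01 0 -0.006 0" --pt "1 0.016 0 -0.008 0" --pt "1 0.016 0 -0.008 0"

```text
time_s: 18.82
tcp_pos: [0.4908, -0.018, 0.1264]
ee_rot: [0.987, -0.162, -0.001, -0.0]
force: [-3.1, 3.1, -5.6]
grip_width: 0.339
grasp_force: 61.8
```

```bash
python3 - <<'E'
from h import *
plan(*tcp_for(.017,.44),-.323);plan(*tcp_for(.01,.44),-.323)
im=snap('wrist','w13'); print([tuple(int(c) for c in im[v,252]) for v in range(126,142)]); print([(v,int(im[v,252,2])) for v in range(166,312,1) if im[v,252,2]<50])
E
```

```text
t 18.82 tcp [ 0.4908 -0.018   0.1264] yaw -0.3253 F [-3.1  3.1 -5.6] gw 0.339 gf 61.8 q1,6 [-0.27  1.63] share [ 0.0012 -0.0003 -0.0014] turn -0.001
t 18.82 tcp [ 0.4908 -0.018   0.1264] yaw -0.3253 F [-3.1  3.1 -5.6] gw 0.339 gf 61.8 q1,6 [-0.27  1.63] share [ 0.0132 -0.0003  0.0239] turn -0.001
[(53, 108, 149), (51, 108, 149), (53, 110, 151), (54, 109, 150), (52, 108, 148), (54, 110, 150), (54, 110, 151), (53, 109, 149), (51, 107, 148), (53, 111, 152), (59, 110, 148), (79, 106, 128), (98, 105, 113), (101, 105, 110), (99, 104, 110), (100, 105, 112)]
[(188, 44), (189, 6), (190, 17), (207, 22), (208, 8), (209, 19), (229, 21), (230, 12), (231, 10), (232, 31), (255, 14), (256, 12), (257, 12), (258, 11), (259, 32), (299, 35), (300, 5), (301, 12), (302, 10), (303, 12), (304, 14), (305, 15), (306, 13), (307, 17), (308, 7), (309, 13), (310, 16), (311, 14)]
```

Call:
servo_tool --pt "1 0.003 -0.002 0.006 0" --pt "1 0.006 -0.002 0.012 0" --pt "1 0.009 -0.002 0.018 0" --pt "1 0.013 -0.002 0.025 0" --pt "1 0.013 -0.002 0.025 0"

```text
time_s: 19.28
tcp_pos: [0.4941, -0.0188, 0.1199]
ee_rot: [0.987, -0.162, -0.001, 0.0]
force: [-2.2, 0.9, -8.5]
grip_width: 0.334
grasp_force: 61.7
```

```bash
python3 - <<'E'
from h import *
plan(*tcp_for(.01,.44),-.323)
plan(*tcp_for(.0,.44),-.323)
F=get_obs()['force']+[0,0,2.7]; print('ax',F@ax(.44),'perp',F@(np.cos(.44)*bx+np.sin(.44)*zz),'by',F@by)
E
```

```text
t 19.28 tcp [ 0.4941 -0.0188  0.1199] yaw -0.3252 F [-2.2  0.9 -8.5] gw 0.334 gf 61.7 q1,6 [-0.27  1.63] share [-0.0006  0.001  -0.002 ] turn -0.001
t 19.28 tcp [ 0.4941 -0.0188  0.1199] yaw -0.3252 F [-2.2  0.9 -8.5] gw 0.334 gf 61.7 q1,6 [-0.27  1.63] share [0.0165 0.001  0.0341] turn -0.001
ax -4.194281465762446 perp -4.6235237217661735 by 0.1792891781589513
```

Call:
servo_tool --pt "1 0.004 0 0.008 0" --pt "1 0.008 0 0.016 0" --pt "1 0.012 0 0.024 0" --pt "1 0.016 0 0.034 0" --pt "1 0.016 0 0.034 0"

```text
time_s: 19.7
tcp_pos: [0.4987, -0.02, 0.1145]
ee_rot: [0.987, -0.162, -0.001, -0.0]
force: [-13.0, 3.3, 11.8]
grip_width: 0.335
grasp_force: 63.9
```

```bash
cat >> h.py <<'E'
def frc():
    F=get_obs()['force']+[0,0,2.7]; print('ax',(F@ax(.44)).round(1),'perp',(F@(np.cos(.44)*bx+np.sin(.44)*zz)).round(1),'by',(F@by).round(1))
E
python3 - <<'E'
from h import *
plan(*tcp_for(.0,.44),-.323); frc()
im=snap('wrist','w14'); hsv=cv2.cvtColor(im,cv2.COLOR_BGR2HSV)
m=cv2.inRange(hsv,(12,120,90),(26,255,255))
for v in range(116,176,2): print(v,''.join('#' if m[v,u] else ('+' if (int(im[v,u].max())-int(im[v,u].min())<40 and im[v,u].min()>50) else '.') for u in range(222,288)))
for s in (0,.012): print(s,w2px('w14',N+s*ax(.44)).round(1))
E
```

```text
t 19.7 tcp [ 0.4987 -0.02    0.1145] yaw -0.3249 F [-13.    3.3  11.8] gw 0.335 gf 63.9 q1,6 [-0.27  1.63] share [-0.0023  0.0023  0.0127] turn -0.001
ax 18.8 perp -5.9 by -1.0
116 ..................................................................
118 ..................................................................
120 ..................................................................
122 ..................................................................
124 ..................................................................
126 ..................................................................
128 ..................................................................
130 .............................####.................................
132 .....................#####################........................
134 ..................###########################.+...................
136 .............++#################################.+................
138 ...........++#####################################++..............
140 ..........+#################...+++.#################+.............

[... 542 characters left out ...]
+++++++++.#####+.........
158 ......+.####+++++++++++++++++++++++++++++++++++++++####.+.........
160 ........####+++++++++++++++++++++++++++++++++++++++.##.+..........
162 ........+##.+++++++++++++++++++++++++++++++++++++++.##+...........
164 ...........+++++++++++++++++++++++++++++++++++++++++++............
166 ...........++++++++++++++++++++++++++++++++++++++++++.............
168 ...........++++++++++++++++++.....+++++++++++++++++++.............
170 ..........++++++++++++..################.+++++++++++++............
172 ...........++++++++.#######################.++++++++++............
174 ...........++++++########............#########+++++++.............
0 [254.  153.2]
0.012 [254.1 162.4]
```

```bash
python3 - <<'E'
from h import *
ex=np.cos(.44)*bx+np.sin(.44)*zz
for s,r in ((0,.019),(-.006,.019),(0,.0145),(.003,.0145),(.006,.0145),(.01,.0145),(.035,.0145),(.045,.015)): print(s,r,w2px('w14',N+s*ax(.44)+r*ex).round(1))
plan(*tcp_for(.0,.44),-.323); frc()
im=cv2.imread('pics/w14.png'); print([(v,*[int(c) for c in im[v,252]]) for v in range(164,180)]); print([v for v in range(166,312) if im[v,252,2]<50])
im=cv2.imread('pics/w13.png')
E
```

```text
0 0.019 [254.  131.6]
-0.006 0.019 [254.  127.5]
0 0.0145 [254. 137.]
0.003 0.0145 [254.1 139.2]
0.006 0.0145 [254.1 141.4]
0.01 0.0145 [254.1 144.4]
0.035 0.0145 [254.3 165.7]
0.045 0.015 [254.3 174.9]
t 19.75 tcp [ 0.499  -0.0202  0.1147] yaw -0.3249 F [-13.2   5.   12.9] gw 0.333 gf 64.1 q1,6 [-0.27  1.63] share [-0.0038  0.002   0.0134] turn -0.001
ax 20.1 perp -6.1 by 0.6
[(164, 101, 106, 113), (165, 104, 110, 116), (166, 106, 111, 117), (167, 101, 109, 117), (168, 84, 109, 129), (169, 58, 108, 147), (170, 52, 110, 151), (171, 53, 110, 149), (172, 54, 111, 149), (173, 49, 97, 144), (174, 27, 43, 124), (175, 20, 22, 120), (176, 18, 19, 118), (177, 24, 25, 122), (178, 23, 24, 122), (179, 20, 21, 120)]
[190, 191, 208, 209, 210, 229, 230, 231, 232, 254, 255, 256, 257, 258, 298, 299, 300, 301, 302, 303, 304, 305, 306, 307, 308, 309, 310, 311]
```

```bash
cat >> h.py <<'E'
def fit2(f,t,q,rows,fixoff=True,off=.0059):
    S=[.0028,.035,.045,.123]+[.059+i*.0147 for i in range(4)]; Rr=[.0145,.0145]+[.015]*6
    bias=[-.4,-.8,1.1,-.4,0,0,0,.1]
    res=lambda p:[w2px(f,gunpt(np.array(t),np.array(q),p[0],p[2],p[1],s,r))[1]-.54-v for s,r,v in zip(S,Rr,rows)]+[(p[2]-off)/.0005]
    r=least_squares(res,[.09,.45,off],x_scale=[.01,.1,.01]); p=r.x
    m=gunpt(np.array(t),np.array(q),p[0],p[2],p[1],0,0); a=gunpt(np.array(t),np.array(q),p[0],p[2],p[1],1,0)-m
    d=m-N; print(f,p.round(4),np.degrees(p[1]).round(1),np.array(r.fun).round(1),'mouth rel nipple s',(d@ax(.44)).round(4),'perp',(d@(np.cos(.44)*bx+np.sin(.44)*zz)).round(4))
E
python3 - <<'E'
from h import *
q=get_obs()['ee_rot']
fit2('w9',[.51464,.09141,.17876],[.16096,.98696,-.00014,-.00072],[131.5,162.5,169,301.5,188,208,231,259])
fit2('w14',[.4987,-.02,.1145],q,[139.5,167.5,173.7,297.5,190.5,209,230.7,256])
fit2('w13',[.4908,-.018,.1264],q,[137,165,171,299,189,208,230.3,257])
E
```

```text
w9 [0.0911 0.5033 0.0059] 28.8 [-0.  -1.5  2.1  0.7 -0.1 -0.1 -0.  -1.1 -0.1] mouth rel nipple s 0.112 perp -0.0735
w14 [0.091  0.4252 0.0059] 24.4 [ 0.1 -1.4  1.6  0.4  0.1 -0.  -0.3 -0.4 -0. ] mouth rel nipple s 0.0026 perp 0.0005
w13 [0.0914 0.456  0.006 ] 26.1 [-0.8 -1.1  2.4  0.1  0.2  0.2 -0.  -0.9  0.1] mouth rel nipple s 0.0164 perp 0.0011
```

Call:
servo_tool --pt "1 -0.001 0 0.003 0" --pt "1 -0.001 0 0.006 0" --pt "1 -0.001 0 0.006 0"

```text
time_s: 20.0
tcp_pos: [0.4991, -0.0202, 0.1145]
ee_rot: [0.987, -0.162, -0.0, 0.0]
force: [-17.7, 5.4, 20.9]
grip_width: 0.338
grasp_force: 64.8
```

```bash
python3 - <<'E'
from h import *
plan(*tcp_for(.0,.44),-.323); frc()
E
```

```text
t 20.0 tcp [ 0.4991 -0.0202  0.1145] yaw -0.3247 F [-17.7   5.4  20.9] gw 0.338 gf 64.8 q1,6 [-0.27  1.63] share [-0.004   0.0021  0.0128] turn -0.001
ax 29.2 perp -6.7 by -0.5
```

Call:
servo_tool --pt "1 -0.003 0 -0.002 0" --pt "1 -0.005 0 -0.003 0" --pt "1 -0.005 0 -0.003 0" --pt "1 -0.005 0 -0.003 0"

```text
time_s: 20.33
tcp_pos: [0.4984, -0.02, 0.1144]
ee_rot: [0.987, -0.162, 0.001, 0.0]
force: [-11.2, 3.3, 11.9]
grip_width: 0.336
grasp_force: 64.0
```

```bash
python3 - <<'E'
from h import *
plan(*tcp_for(.0,.44),-.323); frc()
o=get_obs(); im=snap('wrist','w15'); np.save('o15.npy',o['tcp_pos'])
L=[(v,*[int(c) for c in im[v,252]]) for v in list(range(126,145))+list(range(162,178))]; print(L)
print([v for v in range(176,312) if im[v,252,2]<50])
E
```

```text
t 20.33 tcp [ 0.4984 -0.02    0.1144] yaw -0.325 F [-11.2   3.3  11.9] gw 0.336 gf 64.0 q1,6 [-0.27  1.63] share [-0.0015  0.0019  0.0121] turn -0.001
ax 18.2 perp -4.4 by -0.4
[(126, 48, 47, 48), (127, 49, 49, 48), (128, 47, 47, 46), (129, 48, 54, 58), (130, 48, 82, 105), (131, 54, 109, 148), (132, 54, 111, 153), (133, 52, 109, 149), (134, 53, 110, 150), (135, 54, 112, 154), (136, 55, 113, 155), (137, 56, 113, 155), (138, 55, 113, 155), (139, 63, 112, 148), (140, 85, 109, 129), (141, 101, 106, 113), (142, 102, 106, 112), (143, 100, 104, 111), (144, 99, 105, 112), (162, 101, 106, 113), (163, 101, 106, 113), (164, 99, 104, 112), (165, 103, 108, 115), (166, 105, 109, 115), (167, 102, 109, 119), (168, 85, 111, 131), (169, 59, 109, 147), (170, 51, 109, 149), (171, 51, 109, 148), (172, 55, 113, 151), (173, 49, 97, 143), (174, 26, 45, 125), (175, 19, 19, 118), (176, 19, 21, 119), (177, 21, 23, 119)]
[190, 191, 208, 209, 210, 229, 230, 231, 232, 254, 255, 256, 257, 258, 298, 299, 300, 301, 302, 303, 304, 305, 306, 307, 308, 309, 310, 311]
```

Call:
servo_tool --pt "1 -0.002 0 0.002 0" --pt "1 -0.002 0 0.003 0" --pt "1 -0.002 0 0.003 0" --pt "1 -0.002 0 0.003 0" --pt "1 -0.002 0 0.003 0"

```text
time_s: 20.8
tcp_pos: [0.4983, -0.02, 0.1142]
ee_rot: [0.987, -0.162, 0.001, 0.0]
force: [-12.3, 3.3, 13.7]
grip_width: 0.34
grasp_force: 64.0
```

Call:
servo_tool --pt "1 0 0 0 0" --pt "1 0 0 0 0" --pt "1 0 0 0 0" --pt "1 0 0 0 0" --pt "1 0 0 0 0"

```text
time_s: 21.22
tcp_pos: [0.4983, -0.02, 0.1142]
ee_rot: [0.987, -0.162, 0.001, 0.0]
force: [-12.2, 3.7, 15.1]
grip_width: 0.334
grasp_force: 64.0
```

```bash
python3 - <<'E'
from h import *
plan(*tcp_for(.0,.44),-.323); frc()
q=get_obs()['ee_rot']; fit2('w15',np.load('o15.npy'),q,[140,167.8,173.6,297.5,190.5,209,230.6,256])
b=snap('scene','scene4'); hsv=cv2.cvtColor(b,cv2.COLOR_BGR2HSV); m=cv2.inRange(hsv,(6,180,150),(14,255,255))
P=np.array([.572,.0727,.06]); u,v=w2px('scene4',P).astype(int); ys,xs=np.nonzero(m[v-15:v+15,u-12:u+12]); print('pin head px',(xs.mean()+u-12,ys.mean()+v-15) if len(xs) else None,len(xs),'expected',w2px('scene4',P))
E
```

```text
t 21.22 tcp [ 0.4983 -0.02    0.1142] yaw -0.325 F [-12.2   3.7  15.1] gw 0.334 gf 64.0 q1,6 [-0.27  1.63] share [-0.0008  0.002   0.0115] turn -0.001
ax 21.6 perp -4.0 by -0.3
w15 [0.091  0.4228 0.0059] 24.2 [-0.1 -1.5  1.8  0.3  0.2  0.  -0.2 -0.5  0. ] mouth rel nipple s 0.0026 perp 0.0003
pin head px (np.float64(266.05405405405406), np.float64(200.6216216216216)) 37 expected [266.01224978 199.26997823]
```

Call:
servo_tool --pt "1 -0.002 0 0 0" --pt "1 -0.004 0 0 0" --pt "1 -0.004 0 0 0" --pt "1 -0.004 0 0 0" --pt "1 -0.004 0 0 0"

```text
time_s: 21.68
tcp_pos: [0.4978, -0.0198, 0.114]
ee_rot: [0.987, -0.162, 0.002, 0.0]
force: [-9.3, 2.3, 11.0]
grip_width: 0.338
grasp_force: 64.0
```

```bash
python3 - <<'E'
from h import *
plan(*tcp_for(.0,.44),-.323); frc()
E
```

```text
t 21.68 tcp [ 0.4978 -0.0198  0.114 ] yaw -0.3251 F [-9.3  2.3 11. ] gw 0.338 gf 64.0 q1,6 [-0.27  1.63] share [0.0012 0.0019 0.0106] turn -0.001
ax 16.5 perp -2.8 by -0.8
```

Call:
servo_tool --pt "1 0.001 0 0.004 0" --pt "1 0.001 0 0.004 0" --pt "1 0.001 0 0.004 0" --pt "1 0.001 0 0.004 0"

```text
time_s: 22.02
tcp_pos: [0.498, -0.0199, 0.114]
ee_rot: [0.987, -0.162, 0.002, 0.0]
force: [-13.3, 4.1, 18.5]
grip_width: 0.334
grasp_force: 64.8
```

```bash
python3 - <<'E'
from h import *
plan(*tcp_for(.0,.44),-.323); frc(); print(sign_off())
E
```

```text
t 22.02 tcp [ 0.498  -0.0199  0.114 ] yaw -0.3249 F [-13.3   4.1  18.5] gw 0.334 gf 64.8 q1,6 [-0.27  1.63] share [0.0003 0.002  0.0105] turn -0.001
ax 25.1 perp -3.6 by -0.3
the job is handed in; nothing more can be done
None
```

Job handed in at 22 s: the pin is seated and released, and the gun is held on the nipple at about 25 N against a rigid stop I take to be the collar (image fit still about 2.6 mm short, snap not seen directly); on the way the gun's mouth bumped the bracket once at about 43 N, and I later levered it against the bracket to tilt it.

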